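# Draw the transit plugs from a valve manifold and cap its ports

## Robot

A 6-joint arm with a two-finger parallel gripper is mounted at the origin on a cart in front of the work surface, level with it; the furniture and walls round the work are solid. World frame = base frame: x ahead of the robot, y to its left, z up, the work surface at z = 0. Lengths are in mm, angles in rad, forces in N, time in s.
With the tool pointing down it reaches from about 400 to 925 mm from the base axis. Payload 12.5 kg.
Tool frame: the origin (TCP) lies midway between the tips of the shut fingers; the grasp point (between the pads) lies 19 mm behind it; z points along the fingers, y is the line along which they close (so a half turn about z gives the same grasp; the last joint's range is limited). The gripper opens to 95 mm and grips with 3 to 60 N. Pads are 20 mm wide; open, the fingers measure 119 mm over their backs; the gripper's body (75 mm by 180 mm) begins 59 mm behind the grasp point.
Start: joints at [1.088, 0.491, 1.559, -0, 1.092, -0.106], TCP at [229.952, 581.179, 214.661] pointing down, gripper open.
Joint ranges: [-3.1, 3.1], [-0.84, 2.19], [0.05, 2.79], [-1.13, 4.28], [0.06, 2.93], [-2.69, 2.69]. Speed limits (rad/s): [2.22, 2.22, 2.79, 3.14, 3.14, 3.14].

## Interface

Orientations are given as [roll, pitch, yaw] about the fixed x, y, z axes, in that order (R = Rz(yaw) Ry(pitch) Rx(roll)).
In Python, from cell import * gives the robot as it stands. The module is installed in compiled form; this text tells all that it offers.
- The arm moves only by the tool arm_command, never from a script. Its arguments are lists of equal length, an entry for each row: "delta_pos": the shift along the world's x, y, z in units of 250 mm (1.0 is 250 mm), a list of three; "delta_rot": the turn, a rotation vector about the world's x, y, z in units of 90 degrees (1.0 is 90 degrees), a list of three; "claw": the closure, from 0 (fully open) to 1 (shut). In form: {"delta_pos": [[tx, ty, tz], ...], "delta_rot": [[wx, wy, wz], ...], "claw": [claw, ...]}. A call has exactly 5 rows; each row is the pose to reach, as a shift and turn from the pose commanded when the call began; what a row does not reach only later rows make up. A row lasts 1/12 s, in which the tool goes at most 41.7 mm and 7.16 degrees, less where a joint would pass 70% of its speed; a pose out of reach is approached as far as the arm can. A call with a number of a shift or a turn outside -1 to 1 is refused whole. A call with a gripper value outside its range is refused whole. The fingers move at their own pace and stop on an object; the grip force is fixed at half the most. Time passes only in rows, so rows that repeat a pose let the fingers close, or fill a call up. It gives the time, the measured TCP pose, the force, the opening and the grip force at its end, in the units of the state.
- state(): the state, without advancing time (a new reading comes with each control period).
- read_camera(name): name is "side" or "top" or "wrist"; returns the picture (480x640x3 uint8, red, green, blue); there is no depth.
- calibration(name): a dict with "camera_matrix" (3x3 intrinsics, pixels), "k1" (the pictures are not rectified: a ray, as slopes to the right and down, at radius r is drawn at 1 + k1 r^2 times it, then the intrinsics apply), "T" (4x4, takes a point from camera to world coordinates). Camera axes: x right, y down, z forward; pixel columns grow to the right and rows downward; lengths in mm; the calibration is good to about 2 mm. A picture is of the moment at which its call begins: read the wrist's pose just before it. calibration takes no time and is no camera call; for the wrist camera it gives the pose at the moment of the call.
- job_done(): hands the job in; it is judged then, once.
The state is a dict: "t": time; "joints": joint angles; "qvel": joint speeds; "tau": joint torques, N m; "eef_pos": TCP position; "tcp_rot": TCP orientation; "ft_force": force on the tool from outside, world axes, zero at the start; "moment": the same for the moment, N m; "opening": opening from 0.0 (shut) to 1.0 (fully open); "grip_force": force on a finger pad.
Only numpy, scipy, OpenCV 4.12 (cv2) and the standard library are available. Lean on these libraries where they do the work, as an engineer would, in place of code of your own. Each camera call takes 0.05 s, during which the arm holds its last target. There are 200 camera calls.

## Task

Pull every blue transit plug out of the manifold with the puller: thread the puller into the plug (down its slot, then a quarter turn clockwise), draw the plug straight up out of its port, stand it upright in the channel of the rack and unthread the puller there; plugs are lifted only on the puller. Leave each of the three ports closed by a red dust cover that sits flat on the rim, with its boss in the port (a port that has no plug gets a cover too), and the puller back down in its stand. Do not tip the plugs or disturb the pot, the beaker or the glue bottle.

Things in the scene. Friction and masses are not known exactly. Their poses are not given: they have to be found in the camera images.
- manifold: aluminium valve manifold block, fixed to the bench, 70 (x) x 244 (y) x 50 mm high, with three square ports 42.5 mm wide in a row along its y, 76 mm apart, each with a 5 mm thick steel rim that stands 6 mm above the block (rim top 56 mm above the bench). Origin: centre of the underside. Each port is 36 mm deep from its rim
- port_0 (a point): centre of the mouth of port 0, level with the top of its rim; axes as the manifold
- port_1 (a point): centre of the mouth of port 1, level with the top of its rim; axes as the manifold
- port_2 (a point): centre of the mouth of port 2, level with the top of its rim; axes as the manifold
- plug_0: blue square transit plug, 40 x 40 x 36 mm, 0.22 kg; at the start it sits loose (1.2 mm clearance a side) in port 0, flush with the rim; absent in some starts. Origin: centre of its underside. Its top has a slot, 29 mm long along its x and 14 mm wide, down to an inner floor 8 mm above the origin. Rack rails or port walls keep it from turning with the puller (13 and 4 degrees of play)
- plug_1: blue square transit plug, 40 x 40 x 36 mm, 0.22 kg; at the start it sits loose (1.2 mm clearance a side) in port 1, flush with the rim; absent in some starts. Origin: centre of its underside. Its top has a slot, 29 mm long along its x and 14 mm wide, down to an inner floor 8 mm above the origin. Rack rails or port walls keep it from turning with the puller (13 and 4 degrees of play)
- plug_2: blue square transit plug, 40 x 40 x 36 mm, 0.22 kg; at the start it sits loose (1.2 mm clearance a side) in port 2, flush with the rim; absent in some starts. Origin: centre of its underside. Its top has a slot, 29 mm long along its x and 14 mm wide, down to an inner floor 8 mm above the origin. Rack rails or port walls keep it from turning with the puller (13 and 4 degrees of play)
- plug_0_slot (a point): centre of plug 0's slot, level with its top. Inside is a coarse right-hand two-start thread: lower the puller, lugs along the slot, until its collar rests on the plug's top, and turn it clockwise (from above). Past 70 degrees it has drawn the plug tight against the collar; 85 to 90 is right, a dead stop lies near 100. Turned back until its lugs lie along the slot again, it lifts out
- plug_1_slot (a point): centre of plug 1's slot, level with its top. Inside is a coarse right-hand two-start thread: lower the puller, lugs along the slot, until its collar rests on the plug's top, and turn it clockwise (from above). Past 70 degrees it has drawn the plug tight against the collar; 85 to 90 is right, a dead stop lies near 100. Turned back until its lugs lie along the slot again, it lifts out
- plug_2_slot (a point): centre of plug 2's slot, level with its top. Inside is a coarse right-hand two-start thread: lower the puller, lugs along the slot, until its collar rests on the plug's top, and turn it clockwise (from above). Past 70 degrees it has drawn the plug tight against the collar; 85 to 90 is right, a dead stop lies near 100. Turned back until its lugs lie along the slot again, it lifts out
- puller: hand puller, 106 mm tall, 0.16 kg, upright in its stand at the start. Origin: centre of the foot of its 10 mm shaft; z up along the shaft. Two square lugs (6 mm thick, 2 to 8 mm above the foot) stick out along its x, 24 mm from end to end. A collar of 36 mm diameter has its underside 24 mm above the foot. The orange handle, 64 to 106 mm above the foot, is 58 mm long along x
- puller_tip (a point): centre of the foot of the puller's shaft (same point as the puller's origin)
- puller_handle (a point): middle of the orange handle, where to grip it across its 14 mm thickness (y); 88 mm above the foot
- stand: wooden puller stand, fixed, 52 (x) x 42 (y) x 30 mm on a steel base of 70 x 60 mm, with a vertical slot 29 mm (x) by 14 mm (y). The puller hangs in the slot with its lugs along x, its collar resting on the stand's top (puller origin 6 mm above the stand's origin). Origin: centre of the underside
- rack: plug rack, fixed: grey base 6 mm thick, 74 (x) x 200 (y) mm, with two black rails along y that leave a channel 48 mm wide (x) and 188 mm long (y) for the plugs; rail tops 22 mm above the bench. Plugs stand upright in a row in the channel, their sides along the rails (any of the four ways round); a plug's underside then lies 6 mm above the origin. Origin: centre of the underside
- cover_0: red dust cover, loose on the bench: disc of 66 mm diameter and 5 mm thick, a black locating boss below it (38 mm diameter, 7 mm deep, chamfered) that drops into an open port, and an upright knob above it (18 mm diameter, 12 to 40 mm above the origin). 0.08 kg. Origin: centre of the boss's underside. All three covers are alike and fit any port
- cover_1: red dust cover, loose on the bench: disc of 66 mm diameter and 5 mm thick, a black locating boss below it (38 mm diameter, 7 mm deep, chamfered) that drops into an open port, and an upright knob above it (18 mm diameter, 12 to 40 mm above the origin). 0.08 kg. Origin: centre of the boss's underside. All three covers are alike and fit any port
- cover_2: red dust cover, loose on the bench: disc of 66 mm diameter and 5 mm thick, a black locating boss below it (38 mm diameter, 7 mm deep, chamfered) that drops into an open port, and an upright knob above it (18 mm diameter, 12 to 40 mm above the origin). 0.08 kg. Origin: centre of the boss's underside. All three covers are alike and fit any port
- cover_0_seat (a point): centre of the underside of cover 0's disc, 7 mm above its origin; when seated it lies at the port's mouth
- cover_1_seat (a point): centre of the underside of cover 1's disc, 7 mm above its origin; when seated it lies at the port's mouth
- cover_2_seat (a point): centre of the underside of cover 2's disc, 7 mm above its origin; when seated it lies at the port's mouth
- flux_pot: white pot with green lid, 53 mm across, 48 mm high; bystander, origin under its centre
- beaker_a: beaker with rods in it, 121 mm high; bystander, origin under its centre
- glue_bottle: small glue bottle, white and orange, 27 mm across, 59 mm high; bystander, origin under its centre
Mind the look-alikes: they are no part of the job. Leave any purple look-alike of the cover_2 alone. Leave any purple look-alike of the cover_1 alone.

How it is judged:
By the outcome, as a careful person would: the job done as asked, in the order asked, and still so for the second after the job is handed in, with the robot touching nothing.
Of plug_0, plug_1, plug_2 only 1 to 3 are there at a start; the rules pass over those that are not, and their reading is None.
At some moment in a run one of cover_0, cover_1, cover_2 may be knocked a few centimetres aside while the robot is not near it.
It also fails if it takes over 210 s, if anything falls off the work surface, if the arm or the gripper's body presses on something with over 40 N, if the wrist force passes 120 N, or if a joint passes its speed limit or range.

## Working session

There is one attempt and no reset: what is moved stays moved. The work goes in short steps, Python scripts to look and compute and a tool call to move; the robot and the scene stay as the last step left them, time stands still between calls to the robot, and variables do not carry over. Pictures are saved under pics/ and viewed, at most 14 in all, crops included, and the job is handed in when it is done.

Besides the shell and the picture viewer there is one more tool, called as name(argument=value, ...), one argument or row to a line, values as JSON. arm_command: Moves the arm, as the interface text tells. Shifts and turns lie within -1 to 1; 1 stands for 250 mm of shift or 90 degrees of turn. Its arguments: {"type":"object","properties":{"delta_pos":{"type":"array"},"delta_rot":{"type":"array"},"claw":{"type":"array"}},"required":["delta_pos","delta_rot","claw"]}

```bash
mkdir -p pics; cat > h.py <<'E'
from cell import *
import numpy as np, cv2
def snap(n):
    c=calibration(n); return read_camera(n),c
def save(n,img): cv2.imwrite('pics/'+n+'.png',img[:,:,::-1])
def ray(c,px):
    K=np.array(c["camera_matrix"],float);T=np.array(c["T"],float)
    D=np.array([c["k1"],0,0,0],float)
    u=cv2.undistortPoints(np.array(px,float).reshape(-1,1,2),K,D).reshape(-1,2)
    d=np.c_[u,np.ones(len(u))]@T[:3,:3].T
    return T[:3,3],d
def onz(c,px,z):
    o,d=ray(c,px); return o+d*((z-o[2])/d[:,2])[:,None]
def proj(c,P):
    K=np.array(c["camera_matrix"],float);T=np.linalg.inv(np.array(c["T"],float))
    q=np.atleast_2d(P)@T[:3,:3].T+T[:3,3]; s=q[:,:2]/q[:,2:]
    s=s*(1+c["k1"]*(s**2).sum(1))[:,None]
    return s@K[:2,:2].T+K[:2,2]
def tri(c1,p1,c2,p2):
    o1,d1=ray(c1,p1);o2,d2=ray(c2,p2);d1=d1[0];d2=d2[0]
    A=np.c_[d1,-d2];s=np.linalg.lstsq(A,o2-o1,rcond=None)[0]
    a=o1+s[0]*d1;b=o2+s[1]*d2
    return (a+b)/2,np.linalg.norm(a-b)
def blobs(m,amin=60):
    n,l,s,ce=cv2.connectedComponentsWithStats(m.astype(np.uint8))
    return [(ce[i].round(1).tolist(),s[i].tolist()) for i in range(1,n) if s[i][4]>=amin]
E
python3 - <<'E'
from h import *
for n in("top","side","wrist"):
    im,c=snap(n);save(n+'0',im);np.save('pics/'+n+'0.npy',im)
    print(n,np.array(c["T"]).round(2).tolist(),np.array(c["camera_matrix"]).round(1).tolist(),c["k1"])
s=state();print(s)
E
```

```text
top [[-0.01, -0.98, 0.19, 313.22], [-1.0, 0.02, 0.02, 45.21], [-0.03, -0.19, -0.98, 1106.42], [0.0, 0.0, 0.0, 1.0]] [[436.4, 0.0, 320.9], [0.0, 436.4, 238.6], [0.0, 0.0, 1.0]] -0.07118024004599702
side [[-0.45, 0.52, -0.73, 1538.46], [0.89, 0.27, -0.36, 536.66], [0.01, -0.81, -0.58, 911.87], [0.0, 0.0, 0.0, 1.0]] [[527.7, 0.0, 325.2], [0.0, 527.7, 242.6], [0.0, 0.0, 1.0]] -0.1541175233186827
wrist [[0.37, 0.89, 0.27, 154.51], [0.93, -0.35, -0.11, 610.46], [-0.0, 0.29, -0.96, 382.63], [0.0, 0.0, 0.0, 1.0]] [[415.6, 0.0, 313.5], [0.0, 415.6, 237.9], [0.0, 0.0, 1.0]] 0.031954157051959926
{'t': 0.15, 'joints': array([ 1.08841027e+00,  4.91389891e-01,  1.55927913e+00, -1.45348854e-06,
        1.09175306e+00, -1.05589767e-01]), 'qvel': array([-9.10461008e-04, -8.82500920e-04,  4.57515025e-05,  5.10655464e-04,
        2.39514588e-03, -1.06767070e-03]), 'tau': array([ 1.28621134e-03, -6.12889051e+01, -2.58277309e+01,  6.92289392e-02,
        4.73296770e-02, -6.96459551e-05]), 'eef_pos': array([229.85544813, 581.00828607, 214.22583408]), 'tcp_rot': array([-3.14076771e+00, -8.61342957e-05,  2.76479699e+00]), 'ft_force': array([-0.12307225,  0.75824583, -0.17743488]), 'moment': array([0.04503729, 0.00612117, 0.00699384]), 'grip_force': 0.0, 'opening': 1.0010431933330466}
```

View pics/top0.png

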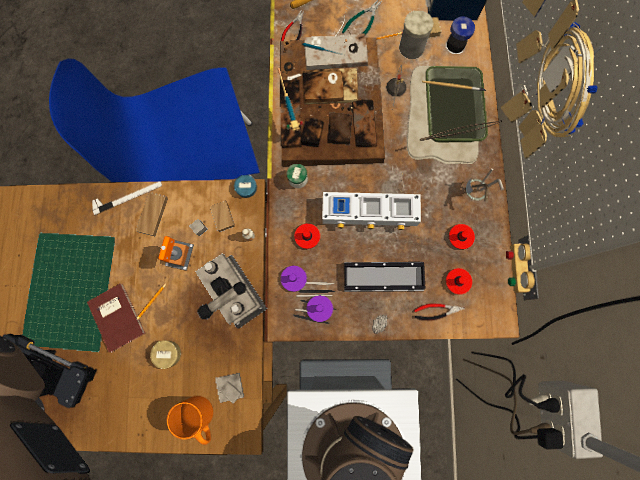

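View pics/side0.png

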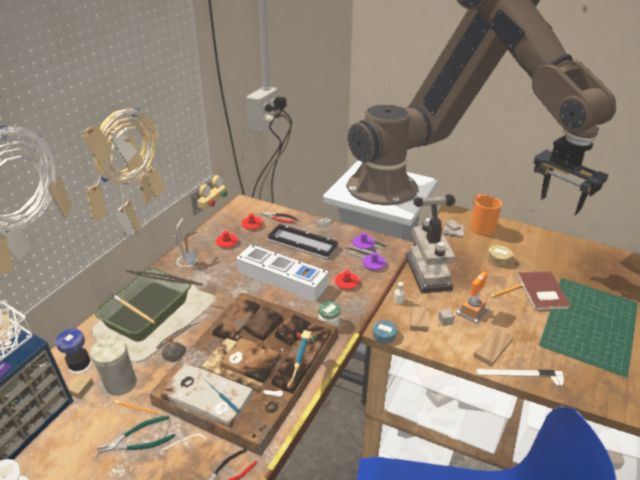

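The top view shows the manifold at about (372,208), with a plug only in the left port (342,206). Red covers are at (306,236), (461,236) and (459,281), the rack at (384,276), and the orange puller in its stand at (175,252). The side view agrees: plug at (305,272), puller at (475,297).

```bash
cat >> h.py <<'E'
def redmask(im):
    h=cv2.cvtColor(im,cv2.COLOR_RGB2HSV).astype(int);H,S,V=h[...,0],h[...,1],h[...,2]
    return ((H<5)|(H>174))&(S>170)&(V>90)
def orange(im):
    h=cv2.cvtColor(im,cv2.COLOR_RGB2HSV).astype(int);H,S,V=h[...,0],h[...,1],h[...,2]
    return (H>5)&(H<16)&(S>180)&(V>150)
def blue(im):
    h=cv2.cvtColor(im,cv2.COLOR_RGB2HSV).astype(int);H,S,V=h[...,0],h[...,1],h[...,2]
    return (H>100)&(H<120)&(S>130)&(V>60)
E
python3 - <<'E'
from h import *
cs={n:calibration(n) for n in("top","side")}
B={}
for n in cs:
    im=np.load(f'pics/{n}0.npy')
    for k,f in(('red',redmask),('or',orange),('blue',blue)):
        b=blobs(f(im),40);B[n,k]=b;print(n,k,b)
for k,z in(('red',11),('or',85),('blue',56)):
    for n in cs:
        for ce,s in B[n,k]:
            if s[4]<1500: print(n,k,ce,onz(cs[n],[ce],z).round(0)[0])
t=cs['top']
for nm,p,z in(('man corners',[(323,192),(421,194),(419,229),(322,223)],50),('rack',[(345,264),(424,263),(423,289),(344,290)],22)): print(nm,onz(t,p,z).round(0).tolist())
im=np.load('pics/top0.npy')
a=cv2.resize(im[150:330,280:480],(800,580)[:2] and (660,594),interpolation=cv2.INTER_CUBIC)
save('crop1',a)
E
```

```text
top red [([285.8, 30.8], [281, 22, 12, 19, 60]), ([306.7, 235.7], [294, 223, 26, 26, 492]), ([461.6, 236.1], [449, 224, 26, 25, 484]), ([458.7, 280.8], [446, 268, 26, 26, 497]), ([428.7, 306.2], [414, 304, 31, 8, 100])]
top or [([171.4, 250.8], [158, 236, 28, 29, 307]), ([191.5, 418.7], [167, 397, 47, 48, 1204])]
top blue [([465.7, 28.1], [455, 18, 20, 21, 189]), ([153.3, 126.8], [49, 59, 211, 123, 18220]), ([592.1, 88.8], [587, 86, 10, 7, 58]), ([340.9, 205.3], [333, 197, 16, 17, 179])]
side red [([251.3, 221.9], [242, 214, 20, 15, 170]), ([226.3, 239.5], [217, 231, 20, 16, 194]), ([346.5, 280.0], [335, 271, 24, 18, 260]), ([243.4, 471.9], [230, 462, 26, 18, 70])]
side or [([476.9, 285.9], [472, 280, 12, 15, 88])]
side blue [([22.2, 353.3], [4, 340, 39, 24, 263]), ([518.2, 458.1], [357, 408, 258, 72, 7089])]
top red [285.8, 30.8] [1137.  166.   11.]
top red [306.7, 235.7] [534. 108.  11.]
top red [461.6, 236.1] [ 527. -288.   11.]
top red [458.7, 280.8] [ 413. -273.   11.]
top red [428.7, 306.2] [ 351. -194.   11.]
side red [251.3, 221.9] [ 414. -272.   11.]
side red [226.3, 239.5] [ 528. -286.   11.]
side red [346.5, 280.0] [536. 109.  11.]
side red [243.4, 471.9] [1135.  174.   11.]
top or [171.4, 250.8] [488. 431.  85.]
top or [191.5, 418.7] [101. 368.  85.]
side or [476.9, 285.9] [494. 440.  85.]
top blue [465.7, 28.1] [1102. -335.   56.]
top blue [592.1, 88.8] [ 916. -664.   56.]
top blue [340.9, 205.3] [601.  20.  56.]
side blue [22.2, 353.3] [1161. -407.   56.]
man corners [[638.0, 64.0, 50.0], [629.0, -182.0, 50.0], [539.0, -172.0, 50.0], [558.0, 68.0, 50.0]]
rack [[458.0, 12.0, 22.0], [458.0, -186.0, 22.0], [393.0, -180.0, 22.0], [394.0, 16.0, 22.0]]
```

View pics/crop1.png

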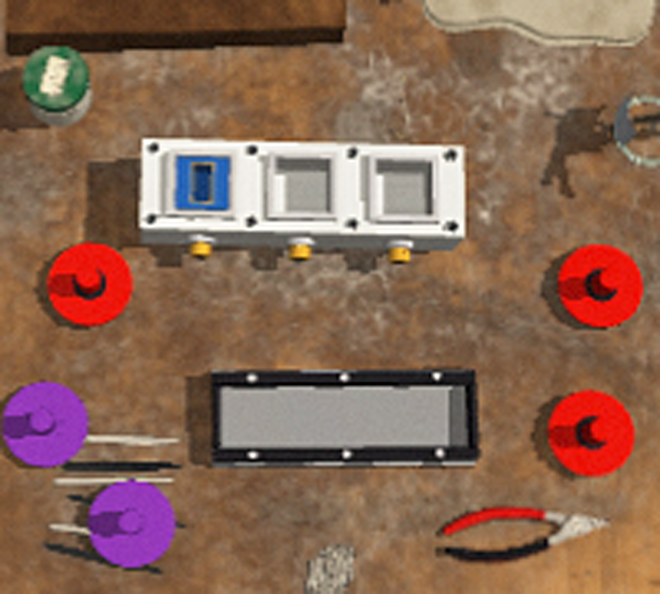

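View pics/wrist0.png

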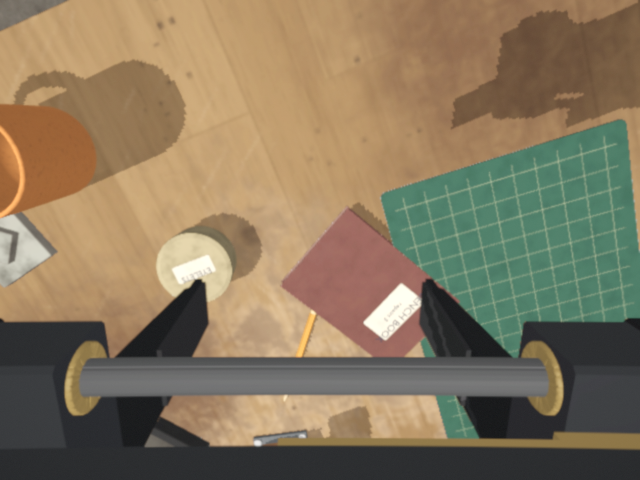

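The crop shows the plug's slot running along world x, with ports 1 and 2 empty. The rack is clear. The wrist view shows only the side table with the mug and book. Next I move over the puller for a close look.

arm_command(
  delta_pos=[
    [0.6,-0.3,0.4],
    [0.6,-0.3,0.4],
    [0.6,-0.3,0.4],
    [0.6,-0.3,0.4],
    [0.6,-0.3,0.4],
  ],
  delta_rot=[
    [0,0,0],
    [0,0,0],
    [0,0,0],
    [0,0,0],
    [0,0,0],
  ],
  claw=[0,0,0,0,0],
)

```text
t: 0.57
eef_pos: [382.4, 504.8, 316.5]
tcp_rot: [3.14, 0.001, 2.764]
ft_force: [-0.5, -0.1, -0.2]
opening: 0.998
grip_force: 0.0
```

arm_command(
  delta_pos=[
    [0.44,-0.28,0],
    [0.44,-0.28,0],
    [0.44,-0.28,0],
    [0.44,-0.28,0],
    [0.44,-0.28,0],
  ],
  delta_rot=[
    [0,0,0],
    [0,0,0],
    [0,0,0],
    [0,0,0],
    [0,0,0],
  ],
  claw=[0,0,0,0,0],
)

```text
t: 0.98
eef_pos: [491.9, 434.5, 313.9]
tcp_rot: [-3.141, -0.0, 2.761]
ft_force: [-0.2, 0.5, -0.3]
opening: 0.999
grip_force: 0.0
```

```bash
python3 - <<'E'
from h import *
s=state();im,c=snap('wrist');save('w1',im);np.save('pics/w1.npy',im)
print(s['t'],s['eef_pos'].round(1),s['tcp_rot'].round(4),s['joints'].round(2))
np.save('pics/w1c.npy',np.array([c],dtype=object))
m=orange(im)
for ce,q in blobs(m,100):print(ce,q,onz(c,[ce],110).round(1))
E
```

```text
0.9833 [491.9 434.5 313.9] [-3.1408e+00 -4.0000e-04  2.7612e+00] [ 0.62  0.46  1.34 -0.    1.34 -0.57]
```

View pics/w1.png

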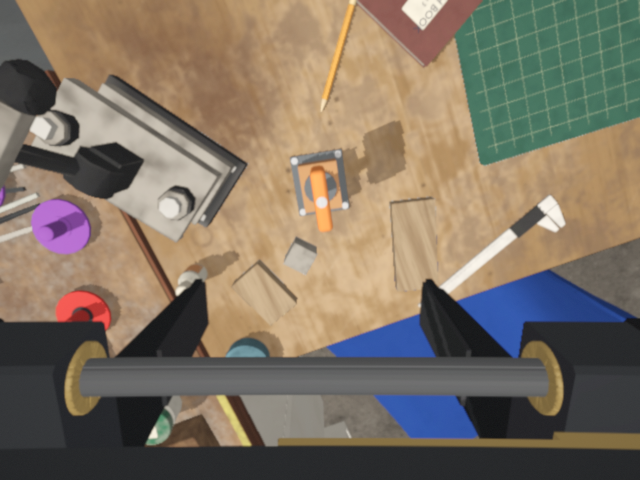

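The wrist view shows the puller in its stand, with the handle from (317,168) to (325,232) and stand base corners at (295,160), (338,154), (347,206) and (304,212).

```bash
python3 - <<'E'
from h import *
im=np.load('pics/w1.npy');c=np.load('pics/w1c.npy',allow_pickle=True)[0]
h=cv2.cvtColor(im,cv2.COLOR_RGB2HSV)
print(h[175,318],h[225,324],h[210,340],h[195,335])
m=(h[...,0]<14)&(h[...,1]>200)&(h[...,2]>190)
for ce,q in blobs(m,100):print(ce,q)
P=onz(c,[(295,160),(338,154),(347,206),(304,212)],4);print(P.round(1).tolist(),P.mean(0))
y=(P[0]-P[3]+P[1]-P[2]);print('yaw long edge',np.degrees(np.arctan2(y[1],y[0])),np.linalg.norm(y)/2)
H=onz(c,[(317,168),(325,232)],112);print(H.round(1),H.mean(0),np.degrees(np.arctan2(*(H[1]-H[0])[1::-1])),np.linalg.norm(H[1]-H[0]))
E
```

```text
[ 16 150 255] [ 16 152 255] [ 15  63 173] [ 13 102 178]
[[455.3, 425.4, 4.0], [467.2, 473.1, 4.0], [527.2, 461.6, 4.0], [515.1, 412.0, 4.0]] [491.17629966 443.0387572    4.        ]
yaw long edge 168.27202899412404 61.19182234191191
[[460.2 449.5 112. ]
 [517.7 434.7 112. ]] [488.95742474 442.11408478 112.        ] -14.495268973630651 59.32519768656527
```

arm_command(
  delta_pos=[
    [0,0.025,-0.52],
    [0,0.025,-0.52],
    [0,0.025,-0.52],
    [0,0.025,-0.52],
    [0,0.025,-0.52],
  ],
  delta_rot=[
    [0,0,0.09],
    [0,0,0.09],
    [0,0,0.09],
    [0,0,0.09],
    [0,0,0.09],
  ],
  claw=[0,0,0,0,0],
)

```text
t: 1.45
eef_pos: [488.1, 443.0, 183.1]
tcp_rot: [-3.138, -0.003, 2.908]
ft_force: [0.3, 0.7, 2.1]
opening: 1.0
grip_force: 0.0
```

```bash
cat >> h.py <<'E'
def handle(im):
    h=cv2.cvtColor(im,cv2.COLOR_RGB2HSV)
    return (h[...,0]>=10)&(h[...,0]<20)&(h[...,1]>135)&(h[...,2]>225)
E
python3 - <<'E'
from h import *
s=state();im,c=snap('wrist');save('w2',im)
print(s['t'],s['eef_pos'].round(1),s['tcp_rot'].round(4))
m=handle(im).astype(np.uint8)
for ct in cv2.findContours(m,0,2)[0]:
    if cv2.contourArea(ct)>300:
        r=cv2.minAreaRect(ct);b=cv2.boxPoints(r);P=onz(c,b,112)
        print(r,P.round(1).tolist(),P.mean(0).round(1))
        e=[P[1]-P[0],P[2]-P[1]];
        for v in e: print(np.linalg.norm(v).round(1),np.degrees(np.arctan2(v[1],v[0])).round(1))
E
```

```text
1.45 [488.1 443.  183.1] [-3.1384e+00 -3.0000e-03  2.9077e+00]
((312.2565612792969, 255.49664306640625), (85.17684173583984, 18.52471351623535), 89.24615478515625) [[462.1, 441.6, 112.0], [464.5, 452.3, 112.0], [518.1, 440.5, 112.0], [515.5, 429.2, 112.0]] [490.1 440.9 112. ]
11.0 77.4
54.8 -12.4
((360.7237854003906, 51.954166412353516), (6.28706169128418, 116.35974884033203), 24.676862716674805) [[406.5, 472.9, 112.0], [362.7, 508.0, 112.0], [364.5, 510.6, 112.0], [408.5, 475.7, 112.0]] [385.6 491.8 112. ]
56.1 141.3
3.2 54.8
```

View pics/w2.png

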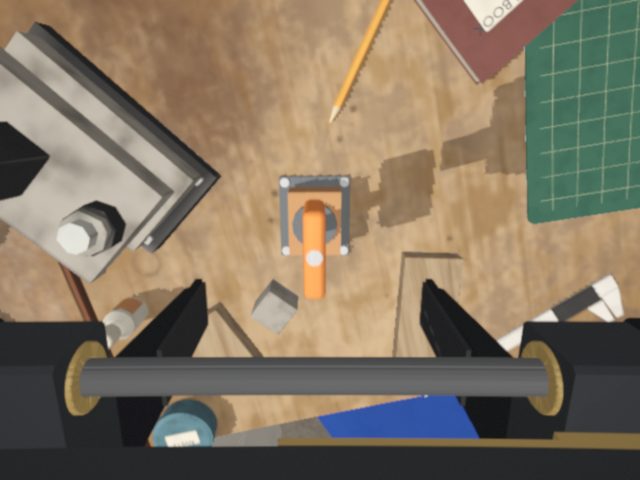

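The close view shows the handle between the fingers at about (314,250), lined up with the tool. The microscope is to the left, so I check its clearance and the handle height.

```bash
python3 - <<'E'
from h import *
c1=np.load('pics/w1c.npy',allow_pickle=True)[0];c2=calibration('wrist');t=calibration('top');sd=calibration('side')
print(tri(c1,[(322,202)],c2,[(314.5,258)]))
print('scope',tri(t,[(207,312)],sd,[(447,200)]),tri(t,[(207,312)],sd,[(420,202)]),tri(t,[(212,268)],sd,[(447,200)]))
print(tri(t,[(171.5,247)],sd,[(477,281)]), onz(c2,[(75,235),(215,178)],[50]))
s=state();print(s['eef_pos'])
E
```

```text
(array([486.22029044, 443.92109794, 132.92989482]), np.float64(0.4858246999823505))
scope (array([338.01756796, 302.41997373, 208.55839996]), np.float64(1.5174031891169821)) (array([351.13841553, 269.04178298, 206.91444974]), np.float64(71.82373506291502)) (array([418.94121919, 300.96627148, 248.94684034]), np.float64(33.57572487471775))
(array([493.63917066, 432.87224084,  96.31901276]), np.float64(10.838243626357075)) [[454.65217607 266.03458275  50.        ]
 [437.5369394  381.18195339  50.        ]]
[489.33011642 443.43957687 185.60442908]
```

arm_command(
  delta_pos=[
    [0,-0.004,-0.15],
    [0,-0.004,-0.3],
    [0,-0.004,-0.4],
    [0,-0.004,-0.44],
    [0,-0.004,-0.44],
  ],
  delta_rot=[
    [0,0,0.011],
    [0,0,0.011],
    [0,0,0.011],
    [0,0,0.011],
    [0,0,0.011],
  ],
  claw=[0,0,0,0,0],
)

```text
t: 1.92
eef_pos: [490.0, 441.9, 75.1]
tcp_rot: [3.142, -0.0, 2.924]
ft_force: [0.7, -0.0, -0.5]
opening: 1.001
grip_force: 0.0
```

arm_command(
  delta_pos=[
    [0,0,0],
    [0,0,0],
    [0,0,0],
    [0,0,0],
    [0,0,0],
  ],
  delta_rot=[
    [0,0,0],
    [0,0,0],
    [0,0,0],
    [0,0,0],
    [0,0,0],
  ],
  claw=[0.5,0.8,1,1,1],
)

```text
t: 2.33
eef_pos: [490.3, 441.7, 75.8]
tcp_rot: [3.14, 0.001, 2.923]
ft_force: [0.2, -0.8, 0.3]
opening: 0.71
grip_force: 0.0
```

arm_command(
  delta_pos=[
    [0,0,0],
    [0,0,0],
    [0,0,0],
    [0,0,0],
    [0,0,0],
  ],
  delta_rot=[
    [0,0,0],
    [0,0,0],
    [0,0,0],
    [0,0,0],
    [0,0,0],
  ],
  claw=[1,1,1,1,1],
)

```text
t: 2.75
eef_pos: [490.0, 441.4, 74.6]
tcp_rot: [3.142, -0.0, 2.923]
ft_force: [0.2, 0.6, 0.2]
opening: 0.356
grip_force: 0.0
```

arm_command(
  delta_pos=[
    [0,0,0],
    [0,0,0],
    [0,0,0],
    [0,0,0],
    [0,0,0],
  ],
  delta_rot=[
    [0,0,0],
    [0,0,0],
    [0,0,0],
    [0,0,0],
    [0,0,0],
  ],
  claw=[1,1,1,1,1],
)

```text
t: 3.17
eef_pos: [489.8, 441.4, 74.5]
tcp_rot: [-3.141, -0.0, 2.923]
ft_force: [0.5, -0.3, -1.7]
opening: 0.146
grip_force: 30.0
```

arm_command(
  delta_pos=[
    [0,0,0],
    [0,0,0],
    [0,0,0],
    [0,0,0],
    [0,0,0],
  ],
  delta_rot=[
    [0,0,0],
    [0,0,0],
    [0,0,0],
    [0,0,0],
    [0,0,0],
  ],
  claw=[1,1,1,1,1],
)

```text
t: 3.58
eef_pos: [489.9, 441.4, 74.6]
tcp_rot: [3.142, -0.0, 2.923]
ft_force: [0.3, -0.2, -1.6]
opening: 0.149
grip_force: 30.0
```

arm_command(
  delta_pos=[
    [0,0,0.08],
    [0,0,0.2],
    [0,0,0.3],
    [0,0,0.4],
    [0,0,0.4],
  ],
  delta_rot=[
    [0,0,0],
    [0,0,0],
    [0,0,0],
    [0,0,0],
    [0,0,0],
  ],
  claw=[1,1,1,1,1],
)

```text
t: 4.0
eef_pos: [491.3, 442.5, 179.9]
tcp_rot: [3.136, 0.005, 2.924]
ft_force: [-0.5, -0.0, -0.4]
opening: 0.147
grip_force: 30.0
```

arm_command(
  delta_pos=[
    [0.04,-0.1,0.06],
    [0.12,-0.26,0.06],
    [0.2,-0.42,0.06],
    [0.24,-0.56,0.06],
    [0.24,-0.56,0.06],
  ],
  delta_rot=[
    [0,0,0.135],
    [0,0,0.135],
    [0,0,0.135],
    [0,0,0.135],
    [0,0,0.135],
  ],
  claw=[1,1,1,1,1],
)

```text
t: 4.42
eef_pos: [551.8, 295.7, 189.0]
tcp_rot: [-3.14, -0.0, 3.131]
ft_force: [-0.2, 0.1, -1.8]
opening: 0.144
grip_force: 30.0
```

arm_command(
  delta_pos=[
    [0.04,-0.1,0.06],
    [0.12,-0.26,0.06],
    [0.2,-0.42,0.06],
    [0.24,-0.56,0.06],
    [0.24,-0.56,0.06],
  ],
  delta_rot=[
    [0,0,0],
    [0,0,0],
    [0,0,0],
    [0,0,0],
    [0,0,0],
  ],
  claw=[1,1,1,1,1],
)

```text
t: 4.83
eef_pos: [611.8, 155.4, 203.9]
tcp_rot: [-3.14, -0.0, 3.131]
ft_force: [0.1, 0.7, -1.3]
opening: 0.149
grip_force: 30.0
```

arm_command(
  delta_pos=[
    [0.04,-0.1,0.06],
    [0.12,-0.26,0.06],
    [0.2,-0.42,0.06],
    [0.24,-0.56,0.06],
    [0.24,-0.56,0.06],
  ],
  delta_rot=[
    [0,0,0],
    [0,0,0],
    [0,0,0],
    [0,0,0],
    [0,0,0],
  ],
  claw=[1,1,1,1,1],
)

```text
t: 5.25
eef_pos: [671.5, 15.1, 218.5]
tcp_rot: [-3.14, -0.0, 3.131]
ft_force: [-0.1, 0.3, -1.6]
opening: 0.14
grip_force: 30.0
```

```bash
python3 - <<'E'
from h import *
s=state();im,c=snap('wrist');save('w3',im);np.save('pics/w3.npy',im);np.save('pics/w3c.npy',np.array([c],dtype=object))
print(s['t'],s['eef_pos'].round(1),s['tcp_rot'].round(4))
for ct in cv2.findContours(blue(im).astype(np.uint8),0,2)[0]:
    if cv2.contourArea(ct)>300:
        r=cv2.minAreaRect(ct);P=onz(c,cv2.boxPoints(r),56);print(r,P.round(1).tolist(),P.mean(0))
E
```

```text
5.25 [671.5  15.1 218.5] [-3.1402e+00 -1.0000e-04  3.1309e+00]
((554.2139892578125, 419.8796691894531), (101.04530334472656, 46.954498291015625), 0.7848246097564697) [[895.6, 193.5, 56.0], [843.3, 188.5, 56.0], [844.2, 279.5, 56.0], [896.1, 287.7, 56.0]] [869.77552678 237.28974588  56.        ]
((572.9999389648438, 291.0), (133.99996948242188, 131.99996948242188), 90.0) [[679.0, 172.1, 56.0], [680.2, 276.6, 56.0], [803.3, 301.5, 56.0], [803.7, 186.7, 56.0]] [741.53067879 234.23504423  56.        ]
((320.6669616699219, 127.99076080322266), (49.98072052001953, 51.369075775146484), 1.5911403894424438) [[619.7, 0.2, 56.0], [581.7, 2.3, 56.0], [583.1, 40.0, 56.0], [621.2, 39.3, 56.0]] [601.41000616  20.45277431  56.        ]
```

View pics/w3.png

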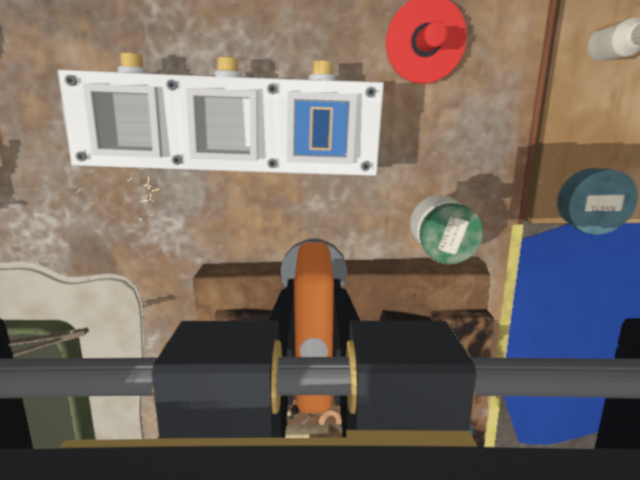

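The wrist view shows the plug at (321,128) with its slot along the image vertical, and ports at (224,124) and (125,121). The pot is at (448,230), and the puller is held straight with its collar at (314,265).

```bash
python3 - <<'E'
from h import *
def meas(im,c):
    g=blue(im).astype(np.uint8);g[:, :200]=0;g[200:]=0;g[:,420:]=0
    cts,_=cv2.findContours(g,cv2.RETR_CCOMP,cv2.CHAIN_APPROX_NONE)
    for ct in cts:
        if cv2.contourArea(ct)>80:
            P=onz(c,ct.reshape(-1,2).astype(float),56)[:,:2].astype(np.float32);r=cv2.minAreaRect(P);print(np.round(r[0],1),np.round(r[1],1),round(r[2],2))
im=np.load('pics/w3.npy');c=np.load('pics/w3c.npy',allow_pickle=True)[0];meas(im,c)
M=onz(c,[(62,71),(383,83),(377,175),(72,165)],50);print('man',M.round(1).tolist(),M.mean(0))
d=M[1]-M[0]+M[2]-M[3];print(np.degrees(np.arctan2(-d[0],d[1])))
s=state();print(s['eef_pos'].round(1));e=np.array([671.5,15.1,218.5])
print('dot',proj(c,e+[0,0,37]),'collar rim',proj(c,e+[-18,0,-45]),proj(c,e+[-18,0,-40]))
for i in range(2):
    s=state();im,c=snap('wrist');print(s['eef_pos'].round(1));meas(im,c)
E
```

```text
[601.4  20.2] [10.7 26. ] 87.39
[601.4  20.4] [38.1 38. ] 87.82
[601.7  20.3] [20.7 34.9] 89.1
man [[559.1, -172.2, 50.0], [569.0, 68.0, 50.0], [638.4, 65.9, 50.0], [628.4, -177.7, 50.0]] [598.73793833 -54.01638947  50.        ]
-2.3626654754650325
[670.5  17.7 218.4]
dot [[314.94133457 349.80518196]] collar rim [[314.40725392 236.77286609]] [[314.40770875 239.47401597]]
[670.5  17.7 218.4]
[601.3  20.1] [10.7 26.1] 87.17
[601.4  20.3] [38.2 37.9] 88.49
[601.5  20.1] [20.7 35. ] 87.24
[669.9  19.8 218.6]
[601.2  20.2] [10.8 26. ] 89.2
[601.6  20.1] [38.3 38. ] 87.63
[601.8  20. ] [20.4 35. ] 87.33
```

arm_command(
  delta_pos=[
    [-0.1,-0.0045,-0.1],
    [-0.2,-0.0045,-0.2],
    [-0.274,-0.0045,-0.3],
    [-0.274,-0.0045,-0.32],
    [-0.274,-0.0045,-0.32],
  ],
  delta_rot=[
    [0,0,-0.021],
    [0,0,-0.021],
    [0,0,-0.021],
    [0,0,-0.021],
    [0,0,-0.021],
  ],
  claw=[1,1,1,1,1],
)

```text
t: 5.82
eef_pos: [600.2, 21.7, 138.5]
tcp_rot: [3.141, -0.003, 3.104]
ft_force: [0.8, -0.1, -0.8]
opening: 0.143
grip_force: 30.0
```

arm_command(
  delta_pos=[
    [0,0,0],
    [0,0,0],
    [0,0,0],
    [0,0,0],
    [0,0,0],
  ],
  delta_rot=[
    [0,0,0],
    [0,0,0],
    [0,0,0],
    [0,0,0],
    [0,0,0],
  ],
  claw=[1,1,1,1,1],
)

```text
t: 6.23
eef_pos: [601.9, 20.3, 140.1]
tcp_rot: [3.142, 0.001, 3.103]
ft_force: [0.7, 0.2, -1.1]
opening: 0.143
grip_force: 30.0
```

arm_command(
  delta_pos=[
    [0,0,-0.02],
    [0,0,-0.04],
    [0,0,-0.06],
    [0,0,-0.08],
    [0,0,-0.1],
  ],
  delta_rot=[
    [0,0,0],
    [0,0,0],
    [0,0,0],
    [0,0,0],
    [0,0,0],
  ],
  claw=[1,1,1,1,1],
)

```text
t: 6.65
eef_pos: [601.3, 20.3, 113.9]
tcp_rot: [3.141, -0.0, 3.102]
ft_force: [-0.0, 0.3, -1.2]
opening: 0.147
grip_force: 30.0
```

```bash
python3 - <<'E'
from h import *
a=calibration('side');im,_=snap('side');s=state();print(s['eef_pos'].round(1),s['tcp_rot'].round(3),s['ft_force'].round(1),s['moment'].round(2))
save('s4',cv2.resize(im[215:315,230:380],(750,500),interpolation=cv2.INTER_CUBIC))
E
```

```text
[600.9  20.3 113. ] [ 3.141e+00 -2.000e-03  3.102e+00] [ 0.3  0.2 -1.9] [ 0.01  0.02 -0.01]
```

View pics/s4.png

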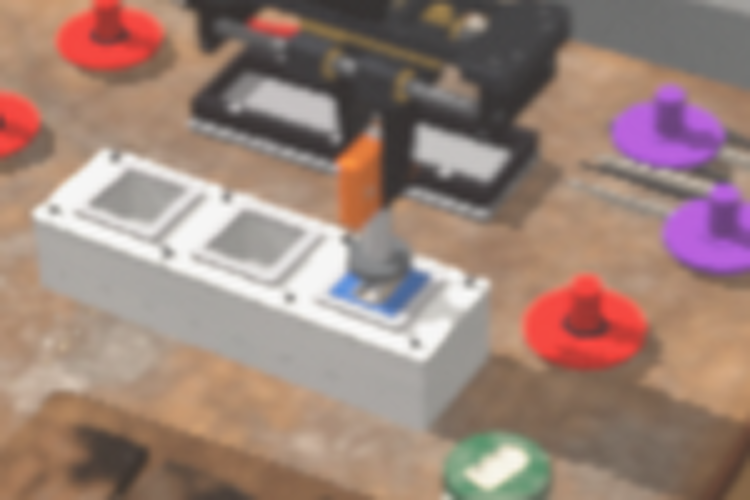

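The side view shows the shaft entering the slot with the collar just above the plug, and there's no contact force. I lower the rest of the way.

arm_command(
  delta_pos=[
    [0,0,-0.02],
    [0,0,-0.04],
    [0,0,-0.05],
    [0,0,-0.056],
    [0,0,-0.056],
  ],
  delta_rot=[
    [0,0,0],
    [0,0,0],
    [0,0,0],
    [0,0,0],
    [0,0,0],
  ],
  claw=[1,1,1,1,1],
)

```text
t: 7.12
eef_pos: [601.5, 20.3, 100.7]
tcp_rot: [3.142, -0.0, 3.103]
ft_force: [0.0, 0.3, -1.8]
opening: 0.143
grip_force: 30.0
```

arm_command(
  delta_pos=[
    [0,0,0],
    [0,0,0],
    [0,0,0],
    [0,0,0],
    [0,0,0],
  ],
  delta_rot=[
    [0,0,0],
    [0,0,0],
    [0,0,0],
    [0,0,0],
    [0,0,0],
  ],
  claw=[1,1,1,1,1],
)

```text
t: 7.53
eef_pos: [601.5, 20.3, 100.7]
tcp_rot: [3.141, 0.0, 3.103]
ft_force: [0.8, 0.7, -1.9]
opening: 0.146
grip_force: 30.0
```

arm_command(
  delta_pos=[
    [0,0,-0.003],
    [0,0,-0.003],
    [0,0,-0.006],
    [0,0,-0.006],
    [0,0,-0.006],
  ],
  delta_rot=[
    [0,0,0],
    [0,0,0],
    [0,0,0],
    [0,0,0],
    [0,0,0],
  ],
  claw=[1,1,1,1,1],
)

```text
t: 7.95
eef_pos: [601.6, 20.3, 100.4]
tcp_rot: [3.142, 0.001, 3.103]
ft_force: [-4.2, -0.4, 11.6]
opening: 0.148
grip_force: 30.0
```

```bash
python3 - <<'E'
from h import *
s=state();print(s['eef_pos'].round(2),s['ft_force'].round(1),s['moment'].round(2),s['t'])
E
```

```text
[601.61  20.3  100.43] [-4.2 -0.4 11.6] [ 0.09  0.91 -0.01] 7.95
```

arm_command(
  delta_pos=[
    [0,0,0.003],
    [0,0,0.003],
    [0,0,0.003],
    [0,0,0.003],
    [0,0,0.003],
  ],
  delta_rot=[
    [0,0,-0.05],
    [0,0,-0.11],
    [0,0,-0.17],
    [0,0,-0.23],
    [0,0,-0.3],
  ],
  claw=[1,1,1,1,1],
)

```text
t: 8.37
eef_pos: [601.9, 20.2, 100.5]
tcp_rot: [3.141, 0.001, 2.627]
ft_force: [0.1, -0.4, 2.7]
opening: 0.148
grip_force: 30.0
```

arm_command(
  delta_pos=[
    [0,0,0],
    [0,0,0],
    [0,0,0],
    [0,0,0],
    [0,0,0],
  ],
  delta_rot=[
    [0,0,-0.06],
    [0,0,-0.12],
    [0,0,-0.18],
    [0,0,-0.24],
    [0,0,-0.3],
  ],
  claw=[1,1,1,1,1],
)

```text
t: 8.78
eef_pos: [601.9, 20.2, 100.5]
tcp_rot: [3.141, 0.001, 2.155]
ft_force: [0.1, -0.5, 2.9]
opening: 0.145
grip_force: 30.0
```

arm_command(
  delta_pos=[
    [0,0,0],
    [0,0,0],
    [0,0,0],
    [0,0,0],
    [0,0,0],
  ],
  delta_rot=[
    [0,0,-0.06],
    [0,0,-0.12],
    [0,0,-0.18],
    [0,0,-0.24],
    [0,0,-0.3],
  ],
  claw=[1,1,1,1,1],
)

```text
t: 9.2
eef_pos: [601.9, 20.2, 100.5]
tcp_rot: [3.14, 0.0, 1.685]
ft_force: [-0.2, 0.2, 2.4]
opening: 0.146
grip_force: 30.0
```

arm_command(
  delta_pos=[
    [0,0,0],
    [0,0,0],
    [0,0,0],
    [0,0,0],
    [0,0,0],
  ],
  delta_rot=[
    [0,0,-0.03],
    [0,0,-0.06],
    [0,0,-0.09],
    [0,0,-0.09],
    [0,0,-0.09],
  ],
  claw=[1,1,1,1,1],
)

```text
t: 9.62
eef_pos: [601.9, 20.3, 100.4]
tcp_rot: [3.14, 0.0, 1.549]
ft_force: [1.1, -0.4, 5.5]
opening: 0.146
grip_force: 30.0
```

```bash
python3 - <<'E'
from h import *
s=state();print(s['eef_pos'].round(2),s['tcp_rot'],s['ft_force'].round(1),s['moment'].round(2),s['t'])
E
```

```text
[601.95  20.27 100.42] [3.14007507e+00 3.37600400e-05 1.54871639e+00] [ 1.1 -0.4  5.5] [-0.17 -0.04 -0.06] 9.6167
```

arm_command(
  delta_pos=[
    [0,0,0.02],
    [0,0,0.06],
    [0,0,0.1],
    [0,0,0.14],
    [0,0,0.18],
  ],
  delta_rot=[
    [0,0,0],
    [0,0,0],
    [0,0,0],
    [0,0,0],
    [0,0,0],
  ],
  claw=[1,1,1,1,1],
)

```text
t: 10.03
eef_pos: [600.9, 20.4, 145.7]
tcp_rot: [-3.14, -0.0, 1.548]
ft_force: [0.1, 0.9, -3.8]
opening: 0.144
grip_force: 30.0
```

arm_command(
  delta_pos=[
    [0,0,0.08],
    [0,0,0.16],
    [0,0,0.24],
    [0,0,0.32],
    [0,0,0.32],
  ],
  delta_rot=[
    [0,0,0],
    [0,0,0],
    [0,0,0],
    [0,0,0],
    [0,0,0],
  ],
  claw=[1,1,1,1,1],
)

```text
t: 10.45
eef_pos: [602.0, 20.3, 229.1]
tcp_rot: [3.137, 0.0, 1.548]
ft_force: [1.0, -0.4, -3.1]
opening: 0.146
grip_force: 30.0
```

```bash
python3 - <<'E'
from h import *
s=state();print(s['eef_pos'].round(2),s['ft_force'].round(1),s['moment'].round(2),s['t'])
im,c=snap('top');im2,_=snap('side')
a=cv2.resize(im[180:310,290:490],(500,325));b=cv2.resize(im2[180:310,210:410],(500,325))
save('c5',np.vstack([a,b])[:600]);
np.save('pics/top5.npy',im)
for ce,q in blobs(redmask(im),100):print(ce,onz(c,[ce],11).round(0))
# rack inner channel (grey) contour
g=cv2.cvtColor(im,cv2.COLOR_RGB2HSV)
m=((g[...,1]<40)&(g[...,2]>110)).astype(np.uint8);m[:258]=0;m[298:]=0;m[:,:335]=0;m[:,435:]=0
for ce,q in blobs(m,60):print('grey',ce,q)
E
```

```text
[602.05  20.34 229.09] [ 1.  -0.4 -3.1] [-0.09  0.01  0.01] 10.45
[461.5, 236.1] [[ 527. -288.   11.]]
[458.6, 280.8] [[ 413. -273.   11.]]
[428.8, 306.2] [[ 351. -194.   11.]]
grey [410.9, 275.3] [403, 267, 18, 18, 258]
```

View pics/c5.png

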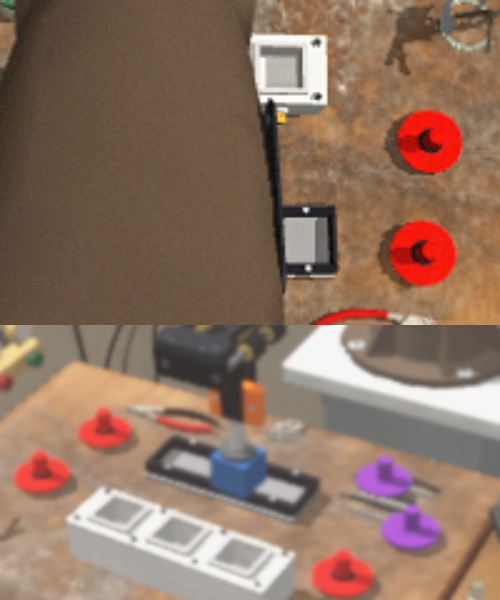

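The side view shows the plug hanging level on the puller, over the rack in the image, with port 0 empty. Next I look at the rack with the wrist camera.

arm_command(
  delta_pos=[
    [-0.06,-0.06,0],
    [-0.14,-0.14,0],
    [-0.22,-0.22,0],
    [-0.3,-0.3,0],
    [-0.35,-0.34,0],
  ],
  delta_rot=[
    [0,0,0],
    [0,0,0],
    [0,0,0],
    [0,0,0],
    [0,0,0],
  ],
  claw=[1,1,1,1,1],
)

```text
t: 10.97
eef_pos: [511.3, -65.9, 223.3]
tcp_rot: [-3.138, -0.0, 1.547]
ft_force: [1.0, -0.4, -4.1]
opening: 0.145
grip_force: 30.0
```

arm_command(
  delta_pos=[
    [-0.07,-0.07,0],
    [-0.15,-0.15,0],
    [-0.25,-0.24,0],
    [-0.32,-0.31,0],
    [-0.35,-0.34,0],
  ],
  delta_rot=[
    [0,0,0],
    [0,0,0],
    [0,0,0],
    [0,0,0],
    [0,0,0],
  ],
  claw=[1,1,1,1,1],
)

```text
t: 11.38
eef_pos: [423.8, -150.6, 223.7]
tcp_rot: [-3.138, -0.001, 1.546]
ft_force: [1.3, 0.5, -4.3]
opening: 0.146
grip_force: 30.0
```

```bash
python3 - <<'E'
from h import *
import time
for i in range(3): s=state();im,c=snap('wrist')
save('w6',im);np.save('pics/w6.npy',im);np.save('pics/w6c.npy',np.array([c],dtype=object));print(s['eef_pos'].round(1),s['tcp_rot'].round(3))
t=calibration('top');m=np.load('pics/top0.npy');g=cv2.cvtColor(m,cv2.COLOR_RGB2GRAY);k=(g<55).astype(np.uint8);k[:258]=0;k[296:]=0;k[:,:338]=0;k[:,430:]=0
ct=max(cv2.findContours(k,0,2)[0],key=cv2.contourArea);P=onz(t,ct.reshape(-1,2).astype(float),22)[:,:2].astype(np.float32);print(cv2.minAreaRect(P))
E
```

```text
[ 425.3 -150.3  224.2] [-3.140e+00 -1.000e-03  1.545e+00]
((428.2145690917969, -82.15066528320312), (204.0720977783203, 67.4147720336914), 89.10868072509766)
```

View pics/w6.png

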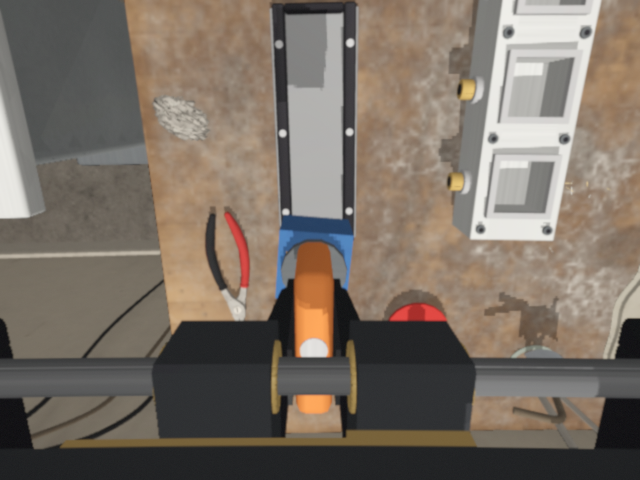

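The wrist view shows the rack channel with rail screws at (279,44), (283,133), (286,212) on the left and (350,43), (350,132), (349,212) on the right. The plug hangs square to the image.

```bash
python3 - <<'E'
from h import *
c=np.load('pics/w6c.npy',allow_pickle=True)[0]
P=onz(c,[(279,44),(283,133),(286,212),(350,43),(350,132),(349,212)],22);print(P.round(1).tolist())
m=(P[:3]+P[3:])/2;print(m.round(1)); d=m[0]-m[2];print('yaw',np.degrees(np.arctan2(-d[0],d[1])))
s=state();print(s['eef_pos'],s['tcp_rot'],s['ft_force'])
E
```

```text
[[400.3, -15.4, 22.0], [400.1, -85.2, 22.0], [399.6, -155.1, 22.0], [457.9, -16.2, 22.0], [458.0, -85.9, 22.0], [457.1, -156.6, 22.0]]
[[ 429.1  -15.8   22. ]
 [ 429.1  -85.5   22. ]
 [ 428.3 -155.8   22. ]]
yaw -0.3240867087230183
[ 426.20397867 -149.73816597  224.3529386 ] [-3.14075499e+00 -7.31919784e-04  1.54568543e+00] [ 0.44788255  0.85276643 -4.33621226]
```

arm_command(
  delta_pos=[
    [0.009,0.08,0],
    [0.009,0.18,-0.1],
    [0.009,0.257,-0.25],
    [0.009,0.257,-0.38],
    [0.009,0.257,-0.44],
  ],
  delta_rot=[
    [0,0,0.033],
    [0,0,0.033],
    [0,0,0.033],
    [0,0,0.033],
    [0,0,0.033],
  ],
  claw=[1,1,1,1,1],
)

```text
t: 11.95
eef_pos: [428.0, -83.0, 111.6]
tcp_rot: [-3.138, -0.002, 1.602]
ft_force: [0.4, 0.4, -3.4]
opening: 0.145
grip_force: 30.0
```

arm_command(
  delta_pos=[
    [0,0,0],
    [0,0,0],
    [0,0,0],
    [0,0,-0.02],
    [0,0,-0.05],
  ],
  delta_rot=[
    [0,0,0],
    [0,0,0],
    [0,0,0],
    [0,0,0],
    [0,0,0],
  ],
  claw=[1,1,1,1,1],
)

```text
t: 12.37
eef_pos: [429.6, -85.7, 103.4]
tcp_rot: [3.138, 0.001, 1.599]
ft_force: [-0.1, -1.0, -3.5]
opening: 0.146
grip_force: 30.0
```

arm_command(
  delta_pos=[
    [0,0,-0.02],
    [0,0,-0.04],
    [0,0,-0.054],
    [0,0,-0.06],
    [0,0,-0.06],
  ],
  delta_rot=[
    [0,0,0],
    [0,0,0],
    [0,0,0],
    [0,0,0],
    [0,0,0],
  ],
  claw=[1,1,1,1,1],
)

```text
t: 12.78
eef_pos: [428.6, -85.5, 87.0]
tcp_rot: [-3.141, -0.0, 1.599]
ft_force: [-0.8, -0.8, -3.1]
opening: 0.151
grip_force: 30.0
```

arm_command(
  delta_pos=[
    [0,0,-0.003],
    [0,0,-0.004],
    [0,0,-0.006],
    [0,0,-0.006],
    [0,0,-0.006],
  ],
  delta_rot=[
    [0,0,0],
    [0,0,0],
    [0,0,0],
    [0,0,0],
    [0,0,0],
  ],
  claw=[1,1,1,1,1],
)

```text
t: 13.2
eef_pos: [428.8, -85.5, 86.4]
tcp_rot: [3.141, 0.0, 1.599]
ft_force: [-2.3, -0.1, 6.8]
opening: 0.149
grip_force: 30.0
```

arm_command(
  delta_pos=[
    [0,0,0.001],
    [0,0,0.001],
    [0,0,0.001],
    [0,0,0.001],
    [0,0,0.001],
  ],
  delta_rot=[
    [0,0,0.05],
    [0,0,0.11],
    [0,0,0.17],
    [0,0,0.23],
    [0,0,0.3],
  ],
  claw=[1,1,1,1,1],
)

```text
t: 13.62
eef_pos: [428.8, -85.5, 86.4]
tcp_rot: [3.141, 0.0, 2.074]
ft_force: [-1.6, 0.0, 2.0]
opening: 0.145
grip_force: 30.0
```

arm_command(
  delta_pos=[
    [0,0,0],
    [0,0,0],
    [0,0,0],
    [0,0,0],
    [0,0,0],
  ],
  delta_rot=[
    [0,0,0.06],
    [0,0,0.12],
    [0,0,0.18],
    [0,0,0.24],
    [0,0,0.3],
  ],
  claw=[1,1,1,1,1],
)

```text
t: 14.03
eef_pos: [429.1, -85.5, 86.4]
tcp_rot: [3.141, 0.001, 2.546]
ft_force: [1.1, 0.3, 0.9]
opening: 0.147
grip_force: 30.0
```

arm_command(
  delta_pos=[
    [0,0,0],
    [0,0,0],
    [0,0,0],
    [0,0,0],
    [0,0,0],
  ],
  delta_rot=[
    [0,0,0.06],
    [0,0,0.12],
    [0,0,0.18],
    [0,0,0.24],
    [0,0,0.29],
  ],
  claw=[1,1,1,1,1],
)

```text
t: 14.45
eef_pos: [429.0, -85.5, 86.4]
tcp_rot: [-3.142, 0.001, 3.002]
ft_force: [-0.8, 0.4, 1.0]
opening: 0.144
grip_force: 30.0
```

```bash
python3 - <<'E'
from h import *
for i in range(2): s=state();im,c=snap('wrist')
print(s['eef_pos'].round(1),s['tcp_rot'].round(3),s['ft_force'].round(1),s['moment'].round(2))
im2,_=snap('side')
g=blue(im).astype(np.uint8);g[:, :150]=0;g[:,480:]=0
print(blobs(g,100))
save('c7',np.vstack([im[150:400,120:500],cv2.resize(im2[190:290,240:392],(380,250))]))
np.save('pics/w7.npy',im);np.save('pics/w7c.npy',np.array([c],dtype=object))
E
```

```text
[429.  -85.5  86.4] [-3.142e+00  1.000e-03  3.007e+00] [ 0.2 -0.4  1.7] [0.02 0.05 0.  ]
[([314.2, 236.4], [268, 213, 87, 78, 1325])]
```

View pics/c7.png

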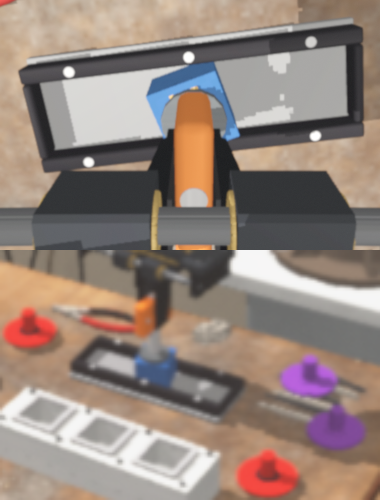

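The wrist crop shows the plug turned with the puller, counter-clockwise against the rails. Next I measure its yaw from the top-face edge.

```bash
python3 - <<'E'
from h import *
im=np.load('pics/w7.npy');c=np.load('pics/w7c.npy',allow_pickle=True)[0]
h=cv2.cvtColor(im,cv2.COLOR_RGB2HSV);g=blue(im)
top=(g&(h[...,2]>150)).astype(np.uint8);top[:,:150]=0;top[:,480:]=0
print(np.percentile(h[...,2][g][:],[10,50,90]),blobs(top,100))
ct=max(cv2.findContours(top,0,1)[0],key=cv2.contourArea).reshape(-1,2)
# upper edge points: per column min row
xs=sorted(set(ct[:,0]));U=np.array([(x,ct[ct[:,0]==x,1].min()) for x in xs])
print(U[::6].tolist())
P=onz(c,U.astype(float),42)
i=len(U)
for a,b in((4,int(.55*i)),(8,int(.65*i))):
    q=np.polyfit(P[a:b,1],P[a:b,0],1);print('edge dx/dy yaw',-np.degrees(np.arctan(q[0])))
R=cv2.minAreaRect(onz(c,ct.astype(float),42)[:,:2].astype(np.float32));print(R)
cv2.imwrite('pics/c8.png',cv2.resize(im[190:310,230:390,::-1],(640,480),interpolation=cv2.INTER_CUBIC))
E
```

```text
[143. 145. 203.] [([329.3, 248.2], [268, 220, 87, 70, 585])]
[[268, 244], [274, 242], [280, 240], [286, 237], [292, 235], [298, 233], [304, 231], [310, 229], [316, 226], [322, 224], [328, 222], [334, 220], [340, 233], [346, 251], [352, 267]]
edge dx/dy yaw 13.327184303649684
edge dx/dy yaw 13.42974757370012
((416.2128601074219, -79.99372863769531), (50.51543426513672, 30.58917236328125), 52.33716583251953)
```

View pics/c8.png

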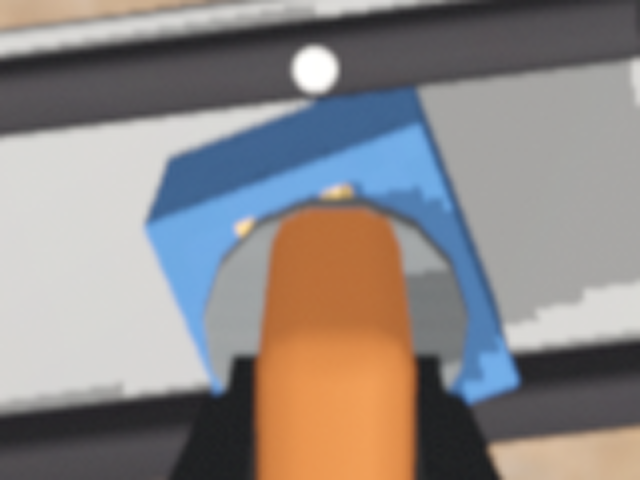

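The edge fit gives a plug yaw of +13.4°, so the puller needs another 21° counter-clockwise to line up with the slot.

arm_command(
  delta_pos=[
    [0,0,0],
    [0,0,0],
    [0,0,0],
    [0,0,0],
    [0,0,0],
  ],
  delta_rot=[
    [0,0,0.05],
    [0,0,0.11],
    [0,0,0.17],
    [0,0,0.21],
    [0,0,0.23],
  ],
  claw=[1,1,1,1,1],
)

```text
t: 15.02
eef_pos: [429.0, -85.6, 86.4]
tcp_rot: [-3.141, 0.001, -2.924]
ft_force: [-1.2, -0.0, 3.5]
opening: 0.145
grip_force: 30.0
```

arm_command(
  delta_pos=[
    [0,0,0],
    [0,0,0.01],
    [0,0,0.02],
    [0,0,0.03],
    [0,0,0.03],
  ],
  delta_rot=[
    [0,0,0],
    [0,0,0],
    [0,0,0],
    [0,0,0],
    [0,0,0],
  ],
  claw=[1,1,1,1,1],
)

```text
t: 15.43
eef_pos: [428.8, -85.5, 94.1]
tcp_rot: [-3.141, 0.0, -2.926]
ft_force: [-0.7, 0.2, -2.8]
opening: 0.147
grip_force: 30.0
```

```bash
python3 - <<'E'
from h import *
for i in range(2): s=state();im,c=snap('wrist')
print(s['eef_pos'].round(1),s['tcp_rot'].round(3),s['ft_force'].round(1),s['moment'].round(2))
im2,_=snap('side')
save('c9',np.vstack([cv2.resize(im[190:310,230:390],(400,300)),cv2.resize(im2[190:290,240:373],(400,300),interpolation=cv2.INTER_CUBIC)]))
E
```

```text
[428.8 -85.5  93.9] [-3.141  0.    -2.925] [-0.4  0.1 -1.1] [ 0.08  0.02 -0.05]
```

View pics/c9.png

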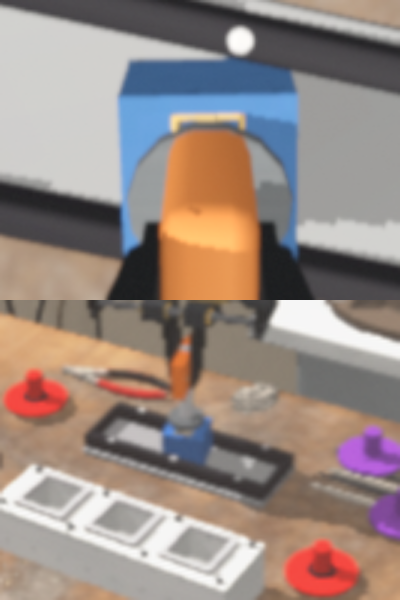

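The views show the puller lined up with the slot and 7.5 mm up, with the plug still standing in the rack. The force reading is the puller alone, so the plug is free. I lift out and go back to the stand along the clear route.

arm_command(
  delta_pos=[
    [0,0,0.06],
    [0,0,0.15],
    [0,0,0.28],
    [0,0,0.4],
    [0,0,0.44],
  ],
  delta_rot=[
    [0,0,0],
    [0,0,0],
    [0,0,0],
    [0,0,0],
    [0,0,0],
  ],
  claw=[1,1,1,1,1],
)

```text
t: 16.0
eef_pos: [429.6, -85.7, 207.1]
tcp_rot: [-3.139, 0.004, -2.925]
ft_force: [0.1, 0.2, -1.3]
opening: 0.144
grip_force: 30.0
```

arm_command(
  delta_pos=[
    [0.05,0.06,0],
    [0.13,0.18,0],
    [0.22,0.3,0],
    [0.3,0.4,0],
    [0.362,0.48,0],
  ],
  delta_rot=[
    [0,0,-0.07],
    [0,0,-0.14],
    [0,0,-0.21],
    [0,0,-0.277],
    [0,0,-0.277],
  ],
  claw=[1,1,1,1,1],
)

```text
t: 16.42
eef_pos: [520.2, 36.5, 203.5]
tcp_rot: [3.141, 0.0, 2.917]
ft_force: [-0.5, -0.1, -1.3]
opening: 0.149
grip_force: 30.0
```

arm_command(
  delta_pos=[
    [0.07,0.09,0],
    [0.16,0.21,0],
    [0.25,0.33,0],
    [0.32,0.42,0],
    [0.362,0.48,0],
  ],
  delta_rot=[
    [0,0,0],
    [0,0,0],
    [0,0,0],
    [0,0,0],
    [0,0,0],
  ],
  claw=[1,1,1,1,1],
)

```text
t: 16.83
eef_pos: [610.9, 157.0, 202.9]
tcp_rot: [3.141, -0.0, 2.924]
ft_force: [0.0, -0.2, -2.0]
opening: 0.149
grip_force: 30.0
```

arm_command(
  delta_pos=[
    [-0.03,0.08,0],
    [-0.09,0.22,0],
    [-0.15,0.36,0],
    [-0.2,0.48,0],
    [-0.2395,0.5737,0],
  ],
  delta_rot=[
    [0,0,0],
    [0,0,0],
    [0,0,0],
    [0,0,0],
    [0,0,0],
  ],
  claw=[1,1,1,1,1],
)

```text
t: 17.25
eef_pos: [548.4, 300.1, 203.2]
tcp_rot: [-3.141, -0.001, 2.924]
ft_force: [-0.7, -0.4, -1.7]
opening: 0.147
grip_force: 30.0
```

arm_command(
  delta_pos=[
    [-0.05,0.12,0],
    [-0.11,0.27,0],
    [-0.17,0.41,0],
    [-0.22,0.52,0],
    [-0.2395,0.5737,0],
  ],
  delta_rot=[
    [0,0,0],
    [0,0,0],
    [0,0,0],
    [0,0,0],
    [0,0,0],
  ],
  claw=[1,1,1,1,1],
)

```text
t: 17.67
eef_pos: [487.8, 444.3, 203.1]
tcp_rot: [-3.142, -0.001, 2.926]
ft_force: [-0.3, 0.6, -2.2]
opening: 0.145
grip_force: 30.0
```

arm_command(
  delta_pos=[
    [0,0,-0.05],
    [0,0,-0.12],
    [0,0,-0.2],
    [0,0,-0.28],
    [0,0,-0.3],
  ],
  delta_rot=[
    [0,0,0],
    [0,0,0],
    [0,0,0],
    [0,0,0],
    [0,0,0],
  ],
  claw=[1,1,1,1,1],
)

```text
t: 18.08
eef_pos: [489.1, 440.1, 125.3]
tcp_rot: [-3.138, -0.003, 2.923]
ft_force: [0.0, -0.4, -2.0]
opening: 0.144
grip_force: 30.0
```

```bash
python3 - <<'E'
from h import *
for i in range(3): s=state();im,c=snap('wrist')
print(s['t'],s['eef_pos'].round(1),s['tcp_rot'].round(3),s['ft_force'].round(1))
t,tc=snap('top')
np.save('pics/top9.npy',t)
for ce,q in blobs(redmask(t),200):print(ce,q[4],onz(tc,[ce],11).round(0)[0])
g=blue(t);g[:,:300]=0
for ce,q in blobs(g,60):print('b',ce,q,onz(tc,[ce],42).round(0)[0])
E
```

```text
18.1833 [489.8 440.7 127.6] [-3.140e+00 -2.000e-03  2.923e+00] [-0.6  0.  -0.2]
[306.8, 235.7] 492 [534. 108.  11.]
[461.5, 236.1] 488 [ 527. -288.   11.]
[458.6, 280.8] 510 [ 413. -273.   11.]
b [465.8, 28.1] [455, 19, 20, 20, 189] [1113. -341.   42.]
b [592.0, 88.9] [587, 86, 10, 7, 60] [ 924. -673.   42.]
b [384.9, 275.0] [375, 265, 21, 20, 190] [427. -84.  42.]
```

arm_command(
  delta_pos=[
    [0,0,-0.03],
    [0,0,-0.06],
    [0,0,-0.1],
    [0,0,-0.13],
    [0,0,-0.16],
  ],
  delta_rot=[
    [0,0,0],
    [0,0,0],
    [0,0,0],
    [0,0,0],
    [0,0,0],
  ],
  claw=[1,1,1,1,1],
)

```text
t: 18.7
eef_pos: [489.7, 441.2, 87.5]
tcp_rot: [-3.141, -0.0, 2.923]
ft_force: [0.0, -0.1, -2.4]
opening: 0.139
grip_force: 30.0
```

arm_command(
  delta_pos=[
    [0,0,-0.02],
    [0,0,-0.035],
    [0,0,-0.05],
    [0,0,-0.055],
    [0,0,-0.055],
  ],
  delta_rot=[
    [0,0,0],
    [0,0,0],
    [0,0,0],
    [0,0,0],
    [0,0,0],
  ],
  claw=[1,1,1,1,1],
)

```text
t: 19.12
eef_pos: [490.0, 441.4, 74.9]
tcp_rot: [3.142, 0.0, 2.923]
ft_force: [-0.7, -0.1, -2.3]
opening: 0.14
grip_force: 30.0
```

Down in the stand with no side force. I open the gripper and retreat upwards.

arm_command(
  delta_pos=[
    [0,0,0],
    [0,0,0],
    [0,0,0],
    [0,0,0],
    [0,0,0],
  ],
  delta_rot=[
    [0,0,0],
    [0,0,0],
    [0,0,0],
    [0,0,0],
    [0,0,0],
  ],
  claw=[0.7,0.6,0.5,0.5,0.5],
)

```text
t: 19.53
eef_pos: [490.0, 441.5, 75.1]
tcp_rot: [3.141, 0.0, 2.923]
ft_force: [0.2, 0.5, -0.9]
opening: 0.442
grip_force: 0.0
```

arm_command(
  delta_pos=[
    [0,0,0.05],
    [0,0,0.15],
    [0,0,0.3],
    [0,0,0.45],
    [0,0,0.56],
  ],
  delta_rot=[
    [0,0,0],
    [0,0,0],
    [0,0,0],
    [0,0,0],
    [0,0,0],
  ],
  claw=[0.5,0.5,0.5,0.5,0.5],
)

```text
t: 19.95
eef_pos: [490.2, 441.7, 219.2]
tcp_rot: [3.139, 0.002, 2.924]
ft_force: [2.2, 0.2, 0.9]
opening: 0.501
grip_force: 0.0
```

```bash
python3 - <<'E'
from h import *
for i in range(3): s=state();im,c=snap('wrist')
print(s['t'],s['eef_pos'].round(1),s['tcp_rot'].round(3),s['ft_force'].round(1),s['opening'])
m=handle(im).astype(np.uint8)
for ct in cv2.findContours(m,0,2)[0]:
    if cv2.contourArea(ct)>500:
        r=cv2.minAreaRect(ct);P=onz(c,cv2.boxPoints(r),112);print(r,P.mean(0).round(1))
E
```

```text
20.05 [491.2 442.5 221.3] [3.135 0.006 2.924] [ 0.5 -0.2  0. ] 0.4990930209218485
((309.0, 231.0), (76.0, 16.0), 90.0) [489.  439.9 112. ]
((356.3385009765625, 49.2181282043457), (6.120832443237305, 110.9201431274414), 25.201122283935547) [383.  492.8 112. ]
```

arm_command(
  delta_pos=[
    [0.015,-0.1,0],
    [0.035,-0.26,0],
    [0.055,-0.42,0],
    [0.075,-0.56,0],
    [0.088,-0.666,0],
  ],
  delta_rot=[
    [0,0,0],
    [0,0,0],
    [0,0,0],
    [0,0,0],
    [0,0,0],
  ],
  claw=[0.5,0.5,0.5,0.5,0.5],
)

```text
t: 20.52
eef_pos: [511.5, 272.3, 214.2]
tcp_rot: [-3.14, -0.001, 2.923]
ft_force: [0.3, 0.3, 0.2]
opening: 0.5
grip_force: 0.0
```

arm_command(
  delta_pos=[
    [0.02,-0.15,0],
    [0.04,-0.31,0],
    [0.06,-0.46,0],
    [0.08,-0.6,0],
    [0.088,-0.666,0],
  ],
  delta_rot=[
    [0,0,0],
    [0,0,0],
    [0,0,0],
    [0,0,0],
    [0,0,0],
  ],
  claw=[0.5,0.5,0.5,0.5,0.5],
)

```text
t: 20.93
eef_pos: [533.7, 105.0, 214.2]
tcp_rot: [-3.141, -0.001, 2.922]
ft_force: [0.3, 0.3, -0.7]
opening: 0.503
grip_force: 0.0
```

```bash
cat >> h.py <<'E'
def cover(near=None):
    """settled wrist view: covers' disc centres at z=12, and port rims"""
    for i in range(4): s=state();im,c=snap('wrist')
    print(round(s['t'],2),s['eef_pos'].round(1),s['tcp_rot'].round(3),s['ft_force'].round(1),round(s['opening'],3))
    m=redmask(im).astype(np.uint8)
    for ct in cv2.findContours(m,0,1)[0]:
        if cv2.contourArea(ct)>1500:
            for z in(12,61):
                P=onz(c,ct.reshape(-1,2).astype(float),z)[:,:2].astype(np.float32)
                e=cv2.fitEllipse(P);print(z,'circle',np.round(cv2.minEnclosingCircle(P)[0],1),round(cv2.minEnclosingCircle(P)[1],1),'ell',np.round(e[0],1),np.round(e[1],1),ct.min(0)[0],ct.max(0)[0])
    return im,c
E
python3 - <<'E'
from h import *
im,c=cover()
np.save('pics/w10.npy',im);np.save('pics/w10c.npy',np.array([c],dtype=object))
E
```

```text
21.08 [533.7 107.4 214.3] [-3.141e+00 -1.000e-03  2.921e+00] [-0.7 -0.4 -0.7] 0.496
```

```bash
python3 - <<'E'
from h import *
im=np.load('pics/w10.npy');c=np.load('pics/w10c.npy',allow_pickle=True)[0]
print(blobs(redmask(im),100)); print(proj(c,[[534,108,12]]))
p=proj(c,[[534,108,12]])[0].astype(int);h=cv2.cvtColor(im,cv2.COLOR_RGB2HSV);print(h[p[1]-30:p[1]+31:10,p[0]])
t,tc=snap('top')
for ce,q in blobs(redmask(t),100):print(ce,q[4],onz(tc,[ce],11).round(0)[0])
t,tc=snap('side')
for ce,q in blobs(redmask(t),100):print('side',ce,q[4],onz(tc,[ce],11).round(0)[0])
E
```

```text
[([305.5, 209.0], [286, 176, 39, 63, 825]), ([336.9, 200.3], [322, 190, 27, 24, 418]), ([288.6, 219.4], [281, 201, 20, 35, 193])]
[[315.03593274 207.13483304]]
[[  1 169 250]
 [  1 169 250]
 [177  58  84]
 [  1 169 250]
 [  1 170 250]
 [  1 171 251]
 [  1 171 250]]
[461.5, 236.1] 489 [ 527. -288.   11.]
[458.6, 280.8] 507 [ 413. -273.   11.]
[428.7, 306.2] 100 [ 351. -194.   11.]
side [251.2, 221.9] 172 [ 414. -272.   11.]
side [226.3, 239.4] 194 [ 528. -287.   11.]
side [346.5, 280.0] 260 [536. 109.  11.]
```

Wrist saturation is slightly lower, so I loosen the mask.

```bash
sed -i 's/(S>170)&(V>90)/(S>140)\&(V>90)/' h.py; python3 - <<'E'
from h import *
im,c=cover()
h=cv2.cvtColor(im,cv2.COLOR_RGB2HSV)
w3=np.load('pics/w3.npy');c3=np.load('pics/w3c.npy',allow_pickle=True)[0]
# two-view: disc bbox centre in both
def bc(im):
    ct=max([k for k in cv2.findContours(redmask(im).astype(np.uint8),0,1)[0]],key=cv2.contourArea);return cv2.fitEllipse(ct)[0]
a,b=bc(im),bc(w3);print(a,b,tri(c,[a],c3,[b]))
E
```

```text
21.38 [533.7 109.4 214.8] [ 3.142 -0.     2.925] [-0.7  0.3 -0.1] 0.5
12 circle [533.5 107.4] 32.8 ell [533.5 107.6] [63.9 64.5] [277 171] [347 241]
61 circle [523.1 109.9] 28.5 ell [523.1 110.1] [55.5 56. ] [277 171] [347 241]
(312.26104736328125, 205.9346923828125) (425.8445129394531, 39.621150970458984) (array([533.52331971, 107.87743648,   9.04036505]), np.float64(0.6320871237637365))
```

arm_command(
  delta_pos=[
    [-0.002,-0.004,-0.16],
    [-0.002,-0.004,-0.32],
    [-0.002,-0.004,-0.48],
    [-0.002,-0.004,-0.62],
    [-0.002,-0.004,-0.72],
  ],
  delta_rot=[
    [0,0,0],
    [0,0,0],
    [0,0,0],
    [0,0,0],
    [0,0,0],
  ],
  claw=[0.5,0.5,0.5,0.5,0.5],
)

```text
t: 21.85
eef_pos: [532.3, 107.9, 32.1]
tcp_rot: [-3.141, -0.002, 2.924]
ft_force: [0.3, -0.2, -0.4]
opening: 0.502
grip_force: 0.0
```

arm_command(
  delta_pos=[
    [0,0,-0.04],
    [0,0,-0.075],
    [0,0,-0.075],
    [0,0,-0.075],
    [0,0,-0.075],
  ],
  delta_rot=[
    [0,0,0],
    [0,0,0],
    [0,0,0],
    [0,0,0],
    [0,0,0],
  ],
  claw=[0.5,0.5,0.5,0.5,0.5],
)

```text
t: 22.27
eef_pos: [534.2, 107.6, 17.6]
tcp_rot: [3.141, 0.002, 2.924]
ft_force: [-0.6, -1.5, -0.0]
opening: 0.502
grip_force: 0.0
```

arm_command(
  delta_pos=[
    [0,0,0],
    [0,0,0],
    [0,0,0],
    [0,0,0],
    [0,0,0],
  ],
  delta_rot=[
    [0,0,0],
    [0,0,0],
    [0,0,0],
    [0,0,0],
    [0,0,0],
  ],
  claw=[0.8,1,1,1,1],
)

```text
t: 22.68
eef_pos: [533.5, 107.4, 16.4]
tcp_rot: [3.141, 0.0, 2.923]
ft_force: [0.3, -0.1, 0.4]
opening: 0.21
grip_force: 0.0
```

arm_command(
  delta_pos=[
    [0,0,0],
    [0,0,0],
    [0,0,0],
    [0,0,0],
    [0,0,0],
  ],
  delta_rot=[
    [0,0,0],
    [0,0,0],
    [0,0,0],
    [0,0,0],
    [0,0,0],
  ],
  claw=[1,1,1,1,1],
)

```text
t: 23.1
eef_pos: [533.6, 107.4, 16.3]
tcp_rot: [3.141, 0.0, 2.924]
ft_force: [-0.6, -0.4, 6.1]
opening: 0.18
grip_force: 30.0
```

arm_command(
  delta_pos=[
    [0,0,0.06],
    [0,0,0.16],
    [0,0,0.3],
    [0,0,0.4],
    [0,0,0.4],
  ],
  delta_rot=[
    [0,0,0],
    [0,0,0],
    [0,0,0],
    [0,0,0],
    [0,0,0],
  ],
  claw=[1,1,1,1,1],
)

```text
t: 23.52
eef_pos: [535.2, 107.6, 120.3]
tcp_rot: [3.14, 0.006, 2.924]
ft_force: [-0.9, 0.2, -1.0]
opening: 0.183
grip_force: 30.0
```

```bash
python3 - <<'E'
from h import *
im=np.load('pics/w3.npy');c=np.load('pics/w3c.npy',allow_pickle=True)[0]
for z in(56,):
    for q in([(288,93),(357,95),(357,161),(291,160)],[(189,88),(257,91),(258,158),(190,155)],[(88,85),(158,87),(160,154),(93,151)]):
        P=onz(c,q,z);print(P.mean(0).round(1),np.linalg.norm(P[1]-P[0]).round(1),np.linalg.norm(P[2]-P[1]).round(1))
# inner openings: not-white inside manifold
g=cv2.cvtColor(im,cv2.COLOR_RGB2HSV)
h=g;print('px white rim',g[92,220],'interior',g[110,240],g[140,200], 'rim', g[124,192])
roi=im[75:170,65:385]; gray=cv2.cvtColor(roi,cv2.COLOR_RGB2GRAY)
for row in(110-75,135-75): print(gray[row,100:210:3].tolist())
M=onz(c,[(71,79),(370,91),(367,166),(81,156),(173,84),(272,88),(177,160),(272,163)],50);print(M.round(1).tolist())
print(M[:4].mean(0),M[4:].mean(0))
s=state();print(s['eef_pos'],s['ft_force'],s['opening'])
E
```

```text
[601.1  22.5  56. ] 51.8 48.9
[597.3 -53.9  56. ] 50.6 49.4
[ 594.1 -128.4   56. ] 51.3 49.1
px white rim [ 30   2 211] interior [ 30   6 179] [ 30   6 121] rim [ 15   5 211]
[212, 233, 231, 231, 234, 233, 230, 226, 211, 204, 123, 119, 119, 130, 173, 174, 175, 175, 176, 177, 177, 177, 178, 178, 179, 179, 207, 234, 226, 211, 198, 171, 181, 223, 233, 230, 233]
[176, 219, 234, 232, 233, 236, 233, 232, 216, 211, 165, 118, 120, 122, 166, 176, 177, 177, 178, 178, 179, 179, 179, 180, 180, 181, 183, 232, 229, 211, 204, 170, 180, 205, 234, 232, 232]
[[564.7, -166.6, 50.0], [574.6, 58.3, 50.0], [631.1, 57.6, 50.0], [621.4, -169.4, 50.0], [568.2, -91.1, 50.0], [571.6, -16.3, 50.0], [624.9, -94.3, 50.0], [627.9, -18.7, 50.0]]
[597.92430109 -55.04112462  50.        ] [598.15721696 -55.10030696  50.        ]
[535.16938893 107.59380117 120.30858188] [-0.89154757  0.16063738 -1.04634159] 0.18305808984925312
```

arm_command(
  delta_pos=[
    [0.06,-0.08,0],
    [0.14,-0.18,0],
    [0.22,-0.28,0],
    [0.271,-0.347,0],
    [0.271,-0.347,0],
  ],
  delta_rot=[
    [0,0,0],
    [0,0,0],
    [0,0,0],
    [0,0,0],
    [0,0,0],
  ],
  claw=[1,1,1,1,1],
)

```text
t: 23.93
eef_pos: [603.0, 17.7, 114.9]
tcp_rot: [-3.141, 0.0, 2.921]
ft_force: [-0.3, 0.6, -1.0]
opening: 0.182
grip_force: 30.0
```

arm_command(
  delta_pos=[
    [0,0,0],
    [0,0,-0.04],
    [0,0,-0.09],
    [0,0,-0.13],
    [0,0,-0.15],
  ],
  delta_rot=[
    [0,0,0],
    [0,0,0],
    [0,0,0],
    [0,0,0],
    [0,0,0],
  ],
  claw=[1,1,1,1,1],
)

```text
t: 24.35
eef_pos: [600.0, 21.6, 76.7]
tcp_rot: [-3.141, -0.003, 2.924]
ft_force: [0.4, -0.1, -0.3]
opening: 0.181
grip_force: 30.0
```

arm_command(
  delta_pos=[
    [0,0,-0.01],
    [0,0,-0.02],
    [0,0,-0.035],
    [0,0,-0.05],
    [0,0,-0.052],
  ],
  delta_rot=[
    [0,0,0],
    [0,0,0],
    [0,0,0],
    [0,0,0],
    [0,0,0],
  ],
  claw=[1,1,1,1,1],
)

```text
t: 24.77
eef_pos: [601.2, 20.7, 65.4]
tcp_rot: [3.141, 0.0, 2.923]
ft_force: [-0.3, 0.7, 0.2]
opening: 0.185
grip_force: 30.0
```

arm_command(
  delta_pos=[
    [0,0,-0.004],
    [0,0,-0.004],
    [0,0,-0.004],
    [0,0,-0.004],
    [0,0,-0.004],
  ],
  delta_rot=[
    [0,0,0],
    [0,0,0],
    [0,0,0],
    [0,0,0],
    [0,0,0],
  ],
  claw=[1,1,1,1,1],
)

```text
t: 25.18
eef_pos: [601.2, 20.7, 65.3]
tcp_rot: [3.141, 0.0, 2.923]
ft_force: [-1.9, 0.8, 5.6]
opening: 0.181
grip_force: 30.0
```

arm_command(
  delta_pos=[
    [0,0,0],
    [0,0,0],
    [0,0,0],
    [0,0,0],
    [0,0,0],
  ],
  delta_rot=[
    [0,0,0],
    [0,0,0],
    [0,0,0],
    [0,0,0],
    [0,0,0],
  ],
  claw=[0.75,0.65,0.55,0.5,0.5],
)

```text
t: 25.6
eef_pos: [601.2, 20.6, 64.6]
tcp_rot: [3.142, -0.0, 2.923]
ft_force: [0.6, 0.1, 0.2]
opening: 0.469
grip_force: 0.0
```

arm_command(
  delta_pos=[
    [0,0,0.06],
    [0,0,0.16],
    [0,0,0.3],
    [0,0,0.46],
    [0,0,0.6],
  ],
  delta_rot=[
    [0,0,0],
    [0,0,0],
    [0,0,0],
    [0,0,0],
    [0,0,0],
  ],
  claw=[0.5,0.5,0.5,0.5,0.5],
)

```text
t: 26.02
eef_pos: [601.1, 20.7, 216.7]
tcp_rot: [3.141, 0.0, 2.923]
ft_force: [0.3, -0.2, 0.8]
opening: 0.499
grip_force: 0.0
```

```bash
python3 - <<'E'
from h import *
im,c=cover()
for n in('top','side'):
    t,tc=snap(n)
    for ce,q in blobs(redmask(t),100):print(n,ce,q[4],onz(tc,[ce],11).round(0)[0],onz(tc,[ce],61).round(0)[0])
E
```

```text
26.17 [602.1  20.6 217.3] [3.141 0.005 2.924] [-0.8 -0.2 -0.2] 0.501
12 circle [612.6  17.6] 36.9 ell [612.3  17.6] [71.7 72.3] [274 177] [352 254]
61 circle [600.7  20.2] 32.1 ell [600.5  20.3] [62.3 62.9] [274 177] [352 254]
top [461.5, 236.1] 490 [ 527. -288.   11.] [ 517. -273.   61.]
top [458.6, 280.8] 511 [ 413. -273.   11.] [ 408. -258.   61.]
top [429.0, 306.3] 104 [ 351. -195.   11.] [ 349. -184.   61.]
side [251.5, 221.8] 220 [ 413. -272.   11.] [ 476. -227.   61.]
side [226.3, 239.2] 254 [ 527. -287.   11.] [ 583. -241.   61.]
side [305.9, 269.9] 314 [547.  -8.  11.] [602.  22.  61.]
side [243.6, 471.7] 106 [1135.  174.   11.] [1157.  194.   61.]
```

arm_command(
  delta_pos=[
    [-0.02,-0.1,0],
    [-0.05,-0.24,0],
    [-0.09,-0.39,0],
    [-0.13,-0.53,0],
    [-0.148,-0.616,0],
  ],
  delta_rot=[
    [0,0,0],
    [0,0,0],
    [0,0,0],
    [0,0,0],
    [0,0,0],
  ],
  claw=[0.5,0.5,0.5,0.5,0.5],
)

```text
t: 26.73
eef_pos: [562.6, -135.9, 213.0]
tcp_rot: [3.142, -0.003, 2.922]
ft_force: [0.7, -0.3, 0.1]
opening: 0.504
grip_force: 0.0
```

arm_command(
  delta_pos=[
    [-0.03,-0.14,0],
    [-0.07,-0.29,0],
    [-0.11,-0.44,0],
    [-0.14,-0.57,0],
    [-0.148,-0.616,0],
  ],
  delta_rot=[
    [0,0,0],
    [0,0,0],
    [0,0,0],
    [0,0,0],
    [0,0,0],
  ],
  claw=[0.5,0.5,0.5,0.5,0.5],
)

```text
t: 27.15
eef_pos: [525.6, -290.9, 212.8]
tcp_rot: [3.141, -0.002, 2.921]
ft_force: [0.4, 0.1, -0.7]
opening: 0.499
grip_force: 0.0
```

```bash
python3 - <<'E'
from h import *
im,c=cover()
E
```

```text
27.3 [ 526.7 -287.4  213.3] [ 3.140e+00 -2.000e-03  2.922e+00] [ 0.  -0.1  0.1] 0.501
12 circle [ 526.3 -287.8] 32.7 ell [ 526.2 -287.8] [64.1 64.2] [278 171] [349 241]
61 circle [ 515.9 -285.5] 28.4 ell [ 515.8 -285.5] [55.6 55.7] [278 171] [349 241]
12 circle [ 413.2 -273. ] 32.6 ell [ 413.2 -273. ] [64.2 64.3] [262  29] [340 113]
61 circle [ 417.8 -272.7] 28.3 ell [ 417.8 -272.7] [55.7 55.8] [262  29] [340 113]
```

arm_command(
  delta_pos=[
    [-0.004,-0.002,-0.16],
    [-0.004,-0.002,-0.32],
    [-0.004,-0.002,-0.48],
    [-0.004,-0.002,-0.62],
    [-0.004,-0.002,-0.72],
  ],
  delta_rot=[
    [0,0,0],
    [0,0,0],
    [0,0,0],
    [0,0,0],
    [0,0,0],
  ],
  claw=[0.5,0.5,0.5,0.5,0.5],
)

```text
t: 27.77
eef_pos: [525.7, -285.2, 31.5]
tcp_rot: [3.14, -0.003, 2.925]
ft_force: [0.7, -0.6, 0.4]
opening: 0.503
grip_force: 0.0
```

arm_command(
  delta_pos=[
    [0,0,-0.04],
    [0,0,-0.074],
    [0,0,-0.074],
    [0,0,-0.074],
    [0,0,-0.074],
  ],
  delta_rot=[
    [0,0,0],
    [0,0,0],
    [0,0,0],
    [0,0,0],
    [0,0,0],
  ],
  claw=[0.5,0.5,0.5,0.5,0.5],
)

```text
t: 28.18
eef_pos: [526.9, -288.0, 17.7]
tcp_rot: [-3.141, 0.002, 2.924]
ft_force: [0.3, 0.6, 0.4]
opening: 0.503
grip_force: 0.0
```

arm_command(
  delta_pos=[
    [0,0,0],
    [0,0,0],
    [0,0,0],
    [0,0,0],
    [0,0,0],
  ],
  delta_rot=[
    [0,0,0],
    [0,0,0],
    [0,0,0],
    [0,0,0],
    [0,0,0],
  ],
  claw=[0.8,1,1,1,1],
)

```text
t: 28.6
eef_pos: [526.2, -287.9, 16.4]
tcp_rot: [-3.142, 0.0, 2.923]
ft_force: [-0.3, -0.1, 0.8]
opening: 0.203
grip_force: 0.0
```

arm_command(
  delta_pos=[
    [0,0,0],
    [0,0,0],
    [0,0,0],
    [0,0,0],
    [0,0,0],
  ],
  delta_rot=[
    [0,0,0],
    [0,0,0],
    [0,0,0],
    [0,0,0],
    [0,0,0],
  ],
  claw=[1,1,1,1,1],
)

```text
t: 29.02
eef_pos: [526.2, -287.9, 16.3]
tcp_rot: [-3.142, 0.0, 2.923]
ft_force: [-0.5, 0.3, 4.2]
opening: 0.182
grip_force: 30.0
```

arm_command(
  delta_pos=[
    [0,0,0.06],
    [0,0,0.16],
    [0,0,0.3],
    [0,0,0.4],
    [0,0,0.4],
  ],
  delta_rot=[
    [0,0,0],
    [0,0,0],
    [0,0,0],
    [0,0,0],
    [0,0,0],
  ],
  claw=[1,1,1,1,1],
)

```text
t: 29.43
eef_pos: [527.8, -288.9, 120.8]
tcp_rot: [-3.139, 0.006, 2.924]
ft_force: [0.9, 0.2, -1.3]
opening: 0.188
grip_force: 30.0
```

arm_command(
  delta_pos=[
    [0.06,0.14,0],
    [0.13,0.3,0],
    [0.19,0.44,0],
    [0.25,0.58,0],
    [0.2736,0.6274,0],
  ],
  delta_rot=[
    [0,0,0],
    [0,0,0],
    [0,0,0],
    [0,0,0],
    [0,0,0],
  ],
  claw=[1,1,1,1,1],
)

```text
t: 29.85
eef_pos: [595.5, -126.8, 115.4]
tcp_rot: [3.141, -0.001, 2.926]
ft_force: [-0.4, -0.1, -0.9]
opening: 0.184
grip_force: 30.0
```

arm_command(
  delta_pos=[
    [0,0,0],
    [0,0,-0.04],
    [0,0,-0.09],
    [0,0,-0.13],
    [0,0,-0.15],
  ],
  delta_rot=[
    [0,0,0],
    [0,0,0],
    [0,0,0],
    [0,0,0],
    [0,0,0],
  ],
  claw=[1,1,1,1,1],
)

```text
t: 30.27
eef_pos: [593.4, -132.2, 76.5]
tcp_rot: [3.141, -0.003, 2.922]
ft_force: [-0.3, -0.3, -0.4]
opening: 0.182
grip_force: 30.0
```

arm_command(
  delta_pos=[
    [0,0,-0.01],
    [0,0,-0.02],
    [0,0,-0.035],
    [0,0,-0.05],
    [0,0,-0.052],
  ],
  delta_rot=[
    [0,0,0],
    [0,0,0],
    [0,0,0],
    [0,0,0],
    [0,0,0],
  ],
  claw=[1,1,1,1,1],
)

```text
t: 30.68
eef_pos: [594.6, -131.1, 65.3]
tcp_rot: [3.142, 0.0, 2.923]
ft_force: [-0.3, 0.3, -0.8]
opening: 0.18
grip_force: 30.0
```

arm_command(
  delta_pos=[
    [0,0,-0.004],
    [0,0,-0.004],
    [0,0,-0.004],
    [0,0,-0.004],
    [0,0,-0.004],
  ],
  delta_rot=[
    [0,0,0],
    [0,0,0],
    [0,0,0],
    [0,0,0],
    [0,0,0],
  ],
  claw=[1,1,1,1,1],
)

```text
t: 31.1
eef_pos: [594.6, -131.1, 65.3]
tcp_rot: [-3.141, 0.0, 2.924]
ft_force: [-2.5, -1.2, 6.6]
opening: 0.18
grip_force: 30.0
```

arm_command(
  delta_pos=[
    [0,0,0],
    [0,0,0],
    [0,0,0],
    [0,0,0],
    [0,0,0],
  ],
  delta_rot=[
    [0,0,0],
    [0,0,0],
    [0,0,0],
    [0,0,0],
    [0,0,0],
  ],
  claw=[0.75,0.65,0.55,0.5,0.5],
)

```text
t: 31.52
eef_pos: [594.6, -130.9, 64.6]
tcp_rot: [3.141, -0.0, 2.924]
ft_force: [-0.5, -0.7, -0.0]
opening: 0.469
grip_force: 0.0
```

arm_command(
  delta_pos=[
    [0,0,0.06],
    [0,0,0.16],
    [0,0,0.3],
    [0,0,0.46],
    [0,0,0.6],
  ],
  delta_rot=[
    [0,0,0],
    [0,0,0],
    [0,0,0],
    [0,0,0],
    [0,0,0],
  ],
  claw=[0.5,0.5,0.5,0.5,0.5],
)

```text
t: 31.93
eef_pos: [594.5, -130.9, 216.7]
tcp_rot: [3.141, 0.0, 2.923]
ft_force: [0.5, -0.6, -0.1]
opening: 0.5
grip_force: 0.0
```

arm_command(
  delta_pos=[
    [-0.05,-0.04,0],
    [-0.13,-0.1,0],
    [-0.21,-0.16,0],
    [-0.3,-0.23,0],
    [-0.363,-0.284,0],
  ],
  delta_rot=[
    [0,0,0],
    [0,0,0],
    [0,0,0],
    [0,0,0],
    [0,0,0],
  ],
  claw=[0.5,0.5,0.5,0.5,0.5],
)

```text
t: 32.35
eef_pos: [502.1, -202.7, 214.5]
tcp_rot: [3.142, -0.0, 2.924]
ft_force: [0.2, 0.5, -0.3]
opening: 0.498
grip_force: 0.0
```

arm_command(
  delta_pos=[
    [-0.09,-0.07,0],
    [-0.18,-0.14,0],
    [-0.27,-0.21,0],
    [-0.34,-0.265,0],
    [-0.363,-0.284,0],
  ],
  delta_rot=[
    [0,0,0],
    [0,0,0],
    [0,0,0],
    [0,0,0],
    [0,0,0],
  ],
  claw=[0.5,0.5,0.5,0.5,0.5],
)

```text
t: 32.77
eef_pos: [411.1, -274.3, 214.6]
tcp_rot: [-3.142, -0.0, 2.922]
ft_force: [-1.1, 0.2, -0.0]
opening: 0.5
grip_force: 0.0
```

```bash
python3 - <<'E'
from h import *
im,c=cover()
E
```

```text
32.92 [ 413.2 -273.1  214.7] [3.141 0.    2.922] [ 1.   0.3 -0.3] 0.503
12 circle [ 412.3 -272.9] 32.7 ell [ 412.2 -273.1] [64.  64.1] [279 170] [349 239]
61 circle [ 401.9 -270.7] 28.4 ell [ 401.9 -270.8] [55.6 55.6] [279 170] [349 239]
```

arm_command(
  delta_pos=[
    [-0.004,0,-0.16],
    [-0.004,0,-0.32],
    [-0.004,0,-0.48],
    [-0.004,0,-0.62],
    [-0.004,0,-0.72],
  ],
  delta_rot=[
    [0,0,0],
    [0,0,0],
    [0,0,0],
    [0,0,0],
    [0,0,0],
  ],
  claw=[0.5,0.5,0.5,0.5,0.5],
)

```text
t: 33.38
eef_pos: [412.4, -271.6, 31.8]
tcp_rot: [3.14, -0.002, 2.925]
ft_force: [0.2, -0.3, -0.2]
opening: 0.5
grip_force: 0.0
```

arm_command(
  delta_pos=[
    [0,0,-0.04],
    [0,0,-0.074],
    [0,0,-0.074],
    [0,0,-0.074],
    [0,0,-0.074],
  ],
  delta_rot=[
    [0,0,0],
    [0,0,0],
    [0,0,0],
    [0,0,0],
    [0,0,0],
  ],
  claw=[0.5,0.5,0.5,0.5,0.5],
)

```text
t: 33.8
eef_pos: [412.8, -273.4, 17.4]
tcp_rot: [-3.141, 0.002, 2.924]
ft_force: [-0.3, 0.2, -0.2]
opening: 0.5
grip_force: 0.0
```

arm_command(
  delta_pos=[
    [0,0,0],
    [0,0,0],
    [0,0,0],
    [0,0,0],
    [0,0,0],
  ],
  delta_rot=[
    [0,0,0],
    [0,0,0],
    [0,0,0],
    [0,0,0],
    [0,0,0],
  ],
  claw=[0.8,1,1,1,1],
)

```text
t: 34.22
eef_pos: [412.2, -273.1, 16.4]
tcp_rot: [-3.142, 0.0, 2.923]
ft_force: [0.5, -0.6, 0.7]
opening: 0.205
grip_force: 0.0
```

arm_command(
  delta_pos=[
    [0,0,0],
    [0,0,0],
    [0,0,0],
    [0,0,0],
    [0,0,0],
  ],
  delta_rot=[
    [0,0,0],
    [0,0,0],
    [0,0,0],
    [0,0,0],
    [0,0,0],
  ],
  claw=[1,1,1,1,1],
)

```text
t: 34.63
eef_pos: [412.1, -273.0, 16.3]
tcp_rot: [-3.142, 0.0, 2.923]
ft_force: [-0.4, 0.8, 5.7]
opening: 0.18
grip_force: 30.0
```

arm_command(
  delta_pos=[
    [0,0,0.06],
    [0,0,0.16],
    [0,0,0.3],
    [0,0,0.45],
    [0,0,0.5],
  ],
  delta_rot=[
    [0,0,0],
    [0,0,0],
    [0,0,0],
    [0,0,0],
    [0,0,0],
  ],
  claw=[1,1,1,1,1],
)

```text
t: 35.05
eef_pos: [413.0, -273.7, 145.2]
tcp_rot: [-3.139, 0.004, 2.924]
ft_force: [0.0, -1.2, -0.6]
opening: 0.181
grip_force: 30.0
```

arm_command(
  delta_pos=[
    [0.05,0.06,0],
    [0.13,0.15,0],
    [0.22,0.26,0],
    [0.31,0.36,0],
    [0.3716,0.4358,0],
  ],
  delta_rot=[
    [0,0,0],
    [0,0,0],
    [0,0,0],
    [0,0,0],
    [0,0,0],
  ],
  claw=[1,1,1,1,1],
)

```text
t: 35.47
eef_pos: [506.2, -162.2, 141.0]
tcp_rot: [3.141, -0.0, 2.924]
ft_force: [0.8, 0.3, -1.2]
opening: 0.184
grip_force: 30.0
```

arm_command(
  delta_pos=[
    [0.08,0.1,0],
    [0.17,0.2,0],
    [0.26,0.31,0],
    [0.34,0.4,0],
    [0.3716,0.4358,0],
  ],
  delta_rot=[
    [0,0,0],
    [0,0,0],
    [0,0,0],
    [0,0,0],
    [0,0,0],
  ],
  claw=[1,1,1,1,1],
)

```text
t: 35.88
eef_pos: [599.6, -52.3, 140.7]
tcp_rot: [3.141, 0.0, 2.926]
ft_force: [-0.4, 0.6, -1.3]
opening: 0.182
grip_force: 30.0
```

arm_command(
  delta_pos=[
    [0,0,0],
    [0,0,0],
    [0,0,-0.08],
    [0,0,-0.16],
    [0,0,-0.25],
  ],
  delta_rot=[
    [0,0,0],
    [0,0,0],
    [0,0,0],
    [0,0,0],
    [0,0,0],
  ],
  claw=[1,1,1,1,1],
)

```text
t: 36.3
eef_pos: [597.2, -56.5, 78.6]
tcp_rot: [-3.142, 0.001, 2.922]
ft_force: [0.3, 0.3, -0.9]
opening: 0.182
grip_force: 30.0
```

arm_command(
  delta_pos=[
    [0,0,0],
    [0,0,-0.01],
    [0,0,-0.025],
    [0,0,-0.04],
    [0,0,-0.052],
  ],
  delta_rot=[
    [0,0,0],
    [0,0,0],
    [0,0,0],
    [0,0,0],
    [0,0,0],
  ],
  claw=[1,1,1,1,1],
)

```text
t: 36.72
eef_pos: [598.2, -55.4, 66.3]
tcp_rot: [3.141, 0.001, 2.923]
ft_force: [0.9, -0.2, -0.8]
opening: 0.182
grip_force: 30.0
```

arm_command(
  delta_pos=[
    [0,0,-0.004],
    [0,0,-0.004],
    [0,0,-0.004],
    [0,0,-0.004],
    [0,0,-0.004],
  ],
  delta_rot=[
    [0,0,0],
    [0,0,0],
    [0,0,0],
    [0,0,0],
    [0,0,0],
  ],
  claw=[1,1,1,1,1],
)

```text
t: 37.13
eef_pos: [598.0, -55.3, 65.3]
tcp_rot: [-3.141, 0.001, 2.924]
ft_force: [-2.1, -0.9, 6.2]
opening: 0.179
grip_force: 30.0
```

arm_command(
  delta_pos=[
    [0,0,0],
    [0,0,0],
    [0,0,0],
    [0,0,0],
    [0,0,0],
  ],
  delta_rot=[
    [0,0,0],
    [0,0,0],
    [0,0,0],
    [0,0,0],
    [0,0,0],
  ],
  claw=[0.75,0.65,0.55,0.5,0.5],
)

```text
t: 37.55
eef_pos: [597.9, -55.0, 64.6]
tcp_rot: [3.141, -0.0, 2.923]
ft_force: [0.3, 1.3, 0.4]
opening: 0.468
grip_force: 0.0
```

arm_command(
  delta_pos=[
    [0,0,0.06],
    [0,0,0.16],
    [0,0,0.3],
    [0,0,0.46],
    [0,0,0.6],
  ],
  delta_rot=[
    [0,0,0],
    [0,0,0],
    [0,0,0],
    [0,0,0],
    [0,0,0],
  ],
  claw=[0.5,0.5,0.5,0.5,0.5],
)

```text
t: 37.97
eef_pos: [597.8, -55.0, 216.7]
tcp_rot: [3.141, 0.0, 2.924]
ft_force: [-0.7, 0.8, 0.4]
opening: 0.495
grip_force: 0.0
```

arm_command(
  delta_pos=[
    [-0.1,-0.02,0],
    [-0.25,-0.04,0],
    [-0.4,-0.07,0],
    [-0.55,-0.1,0],
    [-0.68,-0.12,0],
  ],
  delta_rot=[
    [0,0,0.06],
    [0,0,0.134],
    [0,0,0.134],
    [0,0,0.134],
    [0,0,0.134],
  ],
  claw=[0.15,0.15,0.15,0.15,0.15],
)

```text
t: 38.38
eef_pos: [425.6, -85.0, 214.6]
tcp_rot: [3.141, -0.0, 3.134]
ft_force: [0.6, -1.3, 0.6]
opening: 0.793
grip_force: 0.0
```

```bash
python3 - <<'E'
from h import *
im,c=cover()
g=blue(im).astype(np.uint8)
h=cv2.cvtColor(im,cv2.COLOR_RGB2HSV)
for ct in cv2.findContours(g,0,1)[0]:
    if cv2.contourArea(ct)>500:
        P=onz(c,ct.reshape(-1,2).astype(float),42)[:,:2].astype(np.float32);print('plug',cv2.minAreaRect(P),ct.min(0)[0],ct.max(0)[0])
save('w11',im)
t,tc=snap('top')
for ce,q in blobs(redmask(t),100):print('top',ce,q[4],onz(tc,[ce],61).round(0)[0])
t,tc=snap('side')
for ce,q in blobs(redmask(t),100):print('side',ce,q[4],onz(tc,[ce],61).round(0)[0])
E
```

```text
38.53 [426.5 -85.3 215.2] [-3.141e+00  1.000e-03  3.133e+00] [ 0.9 -0.6  1.1] 0.84
12 circle [636.9 -52.2] 36.3 ell [648.4 -52.3] [44.5 76.8] [313 395] [382 430]
61 circle [598.5 -56.5] 31.5 ell [608.4 -56.6] [38.6 66.7] [313 395] [382 430]
12 circle [ 633.6 -138.7] 35.9 ell [ 646.  -139.7] [41.1 77.1] [231 395] [299 428]
61 circle [ 595.6 -131.6] 31.2 ell [ 606.4 -132.5] [35.7 67. ] [231 395] [299 428]
plug ((425.90277099609375, -87.4288330078125), (44.944175720214844, 39.21521759033203), 11.277691841125488) [286 185] [339 242]
top [340.7, 204.5] 494 [602.  20.  61.]
top [371.7, 205.3] 499 [598. -56.  61.]
top [405.9, 199.4] 147 [ 612. -141.   61.]
top [113.9, 314.0] 799 [338. 577.  61.]
side [257.4, 252.5] 278 [ 596. -130.   61.]
side [280.9, 261.0] 307 [599. -54.  61.]
side [305.8, 269.9] 320 [602.  22.  61.]
side [243.5, 471.8] 104 [1157.  194.   61.]
```

View pics/w11.png

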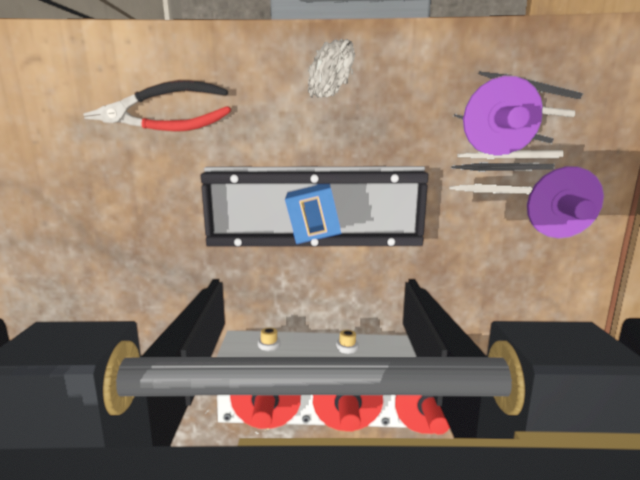

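All three covers are seated. The plug stands upright in the channel at (313,213), still turned about 12°, so I square it to the rails by closing the fingers gently without lifting it.

arm_command(
  delta_pos=[
    [0,-0.004,-0.16],
    [0,-0.004,-0.32],
    [0,-0.004,-0.46],
    [0,-0.004,-0.58],
    [0,-0.004,-0.66],
  ],
  delta_rot=[
    [0,0,0],
    [0,0,0],
    [0,0,0],
    [0,0,0],
    [0,0,0],
  ],
  claw=[0.15,0.15,0.15,0.15,0.15],
)

```text
t: 39.1
eef_pos: [428.0, -85.7, 46.7]
tcp_rot: [3.141, -0.002, 3.135]
ft_force: [0.5, -0.2, 0.5]
opening: 0.852
grip_force: 0.0
```

arm_command(
  delta_pos=[
    [0,0,-0.04],
    [0,0,-0.08],
    [0,0,-0.095],
    [0,0,-0.095],
    [0,0,-0.095],
  ],
  delta_rot=[
    [0,0,0],
    [0,0,0],
    [0,0,0],
    [0,0,0],
    [0,0,0],
  ],
  claw=[0.15,0.15,0.15,0.15,0.2],
)

```text
t: 39.52
eef_pos: [428.3, -86.0, 25.8]
tcp_rot: [3.141, -0.0, 3.134]
ft_force: [0.4, -0.0, 0.7]
opening: 0.825
grip_force: 0.0
```

arm_command(
  delta_pos=[
    [0,0,0],
    [0,0,0],
    [0,0,0],
    [0,0,0],
    [0,0,0],
  ],
  delta_rot=[
    [0,0,0],
    [0,0,0],
    [0,0,0],
    [0,0,0],
    [0,0,0],
  ],
  claw=[0.28,0.36,0.42,0.45,0.47],
)

```text
t: 39.93
eef_pos: [428.1, -86.2, 26.2]
tcp_rot: [-3.141, 0.001, 3.134]
ft_force: [0.4, -0.6, -0.5]
opening: 0.548
grip_force: 0.0
```

arm_command(
  delta_pos=[
    [0,0,0],
    [0,0,0],
    [0,0,0],
    [0,0,0],
    [0,0,0],
  ],
  delta_rot=[
    [0,0,0],
    [0,0,0],
    [0,0,0],
    [0,0,0],
    [0,0,0],
  ],
  claw=[0.49,0.51,0.53,0.55,0.57],
)

```text
t: 40.35
eef_pos: [427.9, -86.1, 25.9]
tcp_rot: [3.142, 0.0, 3.134]
ft_force: [0.9, 0.4, 0.7]
opening: 0.466
grip_force: 26.4
```

arm_command(
  delta_pos=[
    [0,0,0],
    [0,0,0],
    [0,0,0],
    [0,0,0],
    [0,0,0],
  ],
  delta_rot=[
    [0,0,0],
    [0,0,0],
    [0,0,0],
    [0,0,0],
    [0,0,0],
  ],
  claw=[0.57,0.57,0.5,0.4,0.3],
)

```text
t: 40.77
eef_pos: [427.9, -86.1, 25.9]
tcp_rot: [3.141, -0.0, 3.134]
ft_force: [0.6, 0.8, -0.2]
opening: 0.59
grip_force: 0.0
```

arm_command(
  delta_pos=[
    [0,0,0],
    [0,0,0.06],
    [0,0,0.2],
    [0,0,0.36],
    [0,0,0.52],
  ],
  delta_rot=[
    [0,0,0],
    [0,0,0],
    [0,0,0],
    [0,0,0],
    [0,0,0],
  ],
  claw=[0.2,0.15,0.15,0.15,0.15],
)

```text
t: 41.18
eef_pos: [427.2, -85.9, 157.2]
tcp_rot: [3.141, -0.002, 3.134]
ft_force: [0.7, 0.0, -0.8]
opening: 0.846
grip_force: 0.0
```

arm_command(
  delta_pos=[
    [0,0,0.16],
    [0,0,0.24],
    [0,0,0.24],
    [0,0,0.24],
    [0,0,0.24],
  ],
  delta_rot=[
    [0,0,0],
    [0,0,0],
    [0,0,0],
    [0,0,0],
    [0,0,0],
  ],
  claw=[0.15,0.15,0.15,0.15,0.15],
)

```text
t: 41.6
eef_pos: [427.4, -85.9, 215.1]
tcp_rot: [3.141, -0.001, 3.134]
ft_force: [-0.1, 1.0, -0.7]
opening: 0.851
grip_force: 0.0
```

```bash
python3 - <<'E'
from h import *
im,c=cover()
g=blue(im).astype(np.uint8)
for ct in cv2.findContours(g,0,1)[0]:
    if cv2.contourArea(ct)>500:
        P=onz(c,ct.reshape(-1,2).astype(float),42)[:,:2].astype(np.float32);print('plug',cv2.minAreaRect(P),ct.min(0)[0],ct.max(0)[0])
cts,_=cv2.findContours(g,cv2.RETR_CCOMP,1)
for ct in cts:
    if 40<cv2.contourArea(ct)<1500: print('slot?',cv2.minAreaRect(onz(c,ct.reshape(-1,2).astype(float),42)[:,:2].astype(np.float32)))
t,tc=snap('side'); print(blobs(handle(t)|orange(t),40))
for n in('top',):
    a,b=snap(n);m=handle(a)|orange(a)
    for ce,q in blobs(m,100):print(n,ce,q,onz(b,[ce],90).round(0)[0])
E
```

```text
41.75 [427.5 -86.  214.7] [ 3.141e+00 -2.000e-03  3.134e+00] [-0.4  0.4  0.3] 0.851
12 circle [636.1 -52.2] 36.3 ell [647.7 -51.9] [44.1 77.4] [314 395] [382 430]
61 circle [597.9 -56.7] 31.5 ell [608.  -56.4] [38.3 67.2] [314 395] [382 430]
12 circle [ 633.6 -138.7] 35.9 ell [ 645.4 -139.5] [40.6 77.5] [231 395] [299 427]
61 circle [ 595.8 -131.8] 31.1 ell [ 606.  -132.5] [35.3 67.2] [231 395] [299 427]
plug ((425.4001159667969, -87.62062072753906), (45.0359001159668, 39.194419860839844), 10.411458015441895) [287 184] [339 241]
slot? ((427.664794921875, -86.37201690673828), (25.38011932373047, 10.164132118225098), 12.228411674499512)
slot? ((427.8578796386719, -86.78659057617188), (36.527008056640625, 21.348342895507812), 12.501840591430664)
[([477.6, 282.7], [471, 271, 15, 24, 143]), ([138.9, 407.3], [120, 402, 38, 11, 60])]
top [171.7, 250.8] [159, 236, 30, 29, 398] [487. 429.  90.]
```

The squeeze wedged at the corners and left the plug at about 12°. I grip it square to its own sides instead and turn it back, still without lifting.

arm_command(
  delta_pos=[
    [0,-0.002,-0.16],
    [0,-0.002,-0.32],
    [0,-0.002,-0.46],
    [0,-0.002,-0.58],
    [0,-0.002,-0.66],
  ],
  delta_rot=[
    [0,0,0.07],
    [0,0,0.142],
    [0,0,0.142],
    [0,0,0.142],
    [0,0,0.142],
  ],
  claw=[0.15,0.15,0.15,0.15,0.15],
)

```text
t: 42.32
eef_pos: [426.9, -86.3, 48.2]
tcp_rot: [3.14, -0.003, -2.926]
ft_force: [0.4, -0.4, -0.9]
opening: 0.85
grip_force: 0.0
```

arm_command(
  delta_pos=[
    [0,0,-0.04],
    [0,0,-0.08],
    [0,0,-0.1],
    [0,0,-0.1],
    [0,0,-0.1],
  ],
  delta_rot=[
    [0,0,0],
    [0,0,0],
    [0,0,0],
    [0,0,0],
    [0,0,0],
  ],
  claw=[0.15,0.15,0.15,0.2,0.28],
)

```text
t: 42.73
eef_pos: [427.9, -86.6, 25.9]
tcp_rot: [3.141, -0.0, -2.926]
ft_force: [-0.5, 0.3, 0.4]
opening: 0.778
grip_force: 0.0
```

arm_command(
  delta_pos=[
    [0,0,0],
    [0,0,0],
    [0,0,0],
    [0,0,0],
    [0,0,0],
  ],
  delta_rot=[
    [0,0,0],
    [0,0,0],
    [0,0,0],
    [0,0,0],
    [0,0,0],
  ],
  claw=[0.36,0.44,0.5,0.54,0.57],
)

```text
t: 43.15
eef_pos: [428.0, -86.6, 26.2]
tcp_rot: [-3.141, 0.001, -2.926]
ft_force: [-0.3, -0.4, 0.2]
opening: 0.456
grip_force: 0.0
```

arm_command(
  delta_pos=[
    [0,0,0],
    [0,0,0],
    [0,0,0],
    [0,0,0],
    [0,0,0],
  ],
  delta_rot=[
    [0,0,-0.03],
    [0,0,-0.06],
    [0,0,-0.1],
    [0,0,-0.142],
    [0,0,-0.142],
  ],
  claw=[0.57,0.57,0.57,0.57,0.57],
)

```text
t: 43.57
eef_pos: [427.9, -86.6, 26.1]
tcp_rot: [3.142, 0.0, 3.131]
ft_force: [-0.7, -0.0, 1.9]
opening: 0.43
grip_force: 4.6
```

arm_command(
  delta_pos=[
    [0,0,0],
    [0,0,0],
    [0,0,0],
    [0,0,0],
    [0,0,0],
  ],
  delta_rot=[
    [0,0,0],
    [0,0,0],
    [0,0,0],
    [0,0,0],
    [0,0,0],
  ],
  claw=[0.57,0.57,0.5,0.4,0.3],
)

```text
t: 43.98
eef_pos: [427.9, -86.6, 25.9]
tcp_rot: [3.142, 0.0, 3.135]
ft_force: [-0.1, -0.4, -0.1]
opening: 0.586
grip_force: 0.0
```

arm_command(
  delta_pos=[
    [0,0,0],
    [0,0,0.06],
    [0,0,0.2],
    [0,0,0.36],
    [0,0,0.52],
  ],
  delta_rot=[
    [0,0,0],
    [0,0,0],
    [0,0,0],
    [0,0,0],
    [0,0,0],
  ],
  claw=[0.2,0.15,0.15,0.15,0.15],
)

```text
t: 44.4
eef_pos: [427.3, -86.4, 157.2]
tcp_rot: [3.141, -0.002, 3.134]
ft_force: [1.7, -0.9, 0.1]
opening: 0.845
grip_force: 0.0
```

arm_command(
  delta_pos=[
    [0,0,0.16],
    [0,0,0.24],
    [0,0,0.24],
    [0,0,0.24],
    [0,0,0.24],
  ],
  delta_rot=[
    [0,0,0],
    [0,0,0],
    [0,0,0],
    [0,0,0],
    [0,0,0],
  ],
  claw=[0.15,0.15,0.15,0.15,0.15],
)

```text
t: 44.82
eef_pos: [427.4, -86.4, 215.1]
tcp_rot: [3.141, -0.001, 3.134]
ft_force: [0.7, -0.5, -0.9]
opening: 0.849
grip_force: 0.0
```

```bash
python3 - <<'E'
from h import *
im,c=cover()
g=blue(im).astype(np.uint8)
cts,_=cv2.findContours(g,cv2.RETR_CCOMP,1)
for ct in cts:
    if 40<cv2.contourArea(ct)<5000: print('plug/slot',cv2.minAreaRect(onz(c,ct.reshape(-1,2).astype(float),42)[:,:2].astype(np.float32)))
for n in('top','side'):
    t,tc=snap(n)
    for ce,q in blobs(redmask(t),150):print(n,ce,q[4],onz(tc,[ce],61).round(0)[0])
E
```

```text
44.97 [427.5 -86.5 214.7] [ 3.141e+00 -2.000e-03  3.134e+00] [-0.3 -0.5  0.6] 0.85
12 circle [636.2 -52. ] 36.2 ell [647.8 -51.8] [44.2 77. ] [314 395] [383 430]
61 circle [598.  -56.5] 31.5 ell [608.1 -56.4] [38.4 66.8] [314 395] [383 430]
12 circle [ 633.  -138.2] 35.8 ell [ 645.5 -139.5] [40.6 77.7] [232 395] [300 427]
61 circle [ 595.3 -131.4] 31.1 ell [ 606.1 -132.5] [35.2 67.4] [232 395] [300 427]
plug/slot ((428.1589660644531, -87.19853210449219), (25.346067428588867, 10.625809669494629), 2.8798177242279053)
plug/slot ((425.69573974609375, -87.21852111816406), (43.586326599121094, 40.14288330078125), 2.9154651165008545)
top [340.7, 204.5] 496 [602.  20.  61.]
top [371.5, 205.3] 496 [598. -56.  61.]
top [113.2, 315.6] 777 [334. 579.  61.]
side [257.4, 252.5] 279 [ 596. -130.   61.]
side [280.9, 261.0] 307 [599. -54.  61.]
side [305.7, 269.9] 321 [602.  22.  61.]
```

```bash
python3 -c "
from cell import *
print(job_done())"
```

```text
the job is handed in; nothing more can be done
None
```

The job is handed in: the only plug present (port 0) stands upright in the rack within about 3° of the rails, all three ports have red covers seated on them, and the puller is back in its stand.

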